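# Lock the test unit by feeling for its hidden latch hole

### The arm

A 6-joint arm with a two-finger parallel gripper is mounted at the origin on the work surface. World frame = base frame: x ahead of the robot, y to its left, z up, the work surface at z = 0. Lengths are in m, angles in rad, forces in N, time in s.
With the tool pointing down it reaches from about 0.375 to 0.9 m from the base axis. Payload 3.1 kg.
Tool frame: the origin (TCP) lies midway between the tips of the shut fingers; the grasp point (between the pads) lies 19 mm behind it; z points along the fingers, x is the direction in which the jaws open and shut, and the axes are right-handed (so a half turn about z gives the same grasp; the last joint's range is limited). The gripper opens to 87 mm and grips with 3 to 60 N. Pads are 19 mm wide; open, the fingers measure 117 mm over their backs; the gripper's body (75 mm by 190 mm) begins 51 mm behind the grasp point.
Start: joints at [1.141, 0.527, 1.433, -0, 1.181, -0.178], TCP at [0.155, 0.605, 0.2] pointing down, gripper open.
Joint ranges: [-3.08, 3.08], [-0.75, 2.2], [0.22, 2.44], [-1.43, 4.57], [0, 2.65], [-2.85, 2.85]. Speed limits (rad/s): [2.79, 2.79, 3.14, 3.14, 3.14, 3.14].

### API

Orientations are given as a unit quaternion [x, y, z, w].
In Python, from rig import * gives the robot as it stands.
- The arm moves only by the tool drive_tool, never from a script. Its argument "plan" is a list of rows, each an object with "offset": the shift along the tool's x, y, z in cm, a list of three; "delta_rot": the turn, a rotation vector about the tool's x, y, z in degrees, a list of three; "jaw": the finger opening in cm, from 0 to 8.7. In form: [{"offset": [dx, dy, dz], "delta_rot": [wx, wy, wz], "jaw": jaw}, ...]. A call has exactly 8 rows; each row is the pose to reach, as a shift and turn from the pose commanded when the call began, along the tool's axes at that moment; what a row does not reach only later rows make up. A row lasts 1/12 s, in which the tool goes at most 41.7 mm and 7.16 degrees, less where a joint would pass 70% of its speed; a pose out of reach is approached as far as the arm can. A call with a gripper value outside its range is refused whole. The fingers move at their own pace and stop on an object; "squeeze" is the grip in N (left out, the last holds). Time passes only in rows, so rows that repeat a pose let the fingers close, or fill a call up. It gives the time, the measured TCP pose, the force and the opening at its end, in the units of the state.
- get_obs(): the state, without advancing time (a new reading comes with each control period).
- camera(name): name is "scene" or "top" or "wrist"; returns the picture (480x640x3 uint8, red, green, blue); there is no depth.
- calibration(name): a dict with "K" (3x3 intrinsics, pixels), "pose" (4x4, takes a point from camera to world coordinates); the wrist camera has in their place "tool_from_camera" (4x4, takes a point from camera to tool coordinates, whose origin is the TCP and whose axes are the tool frame's). Camera axes: x right, y down, z forward; pixel columns grow to the right and rows downward; lengths in m; the calibration is good to about 2 mm. A picture is of the moment at which its call begins: read the wrist's pose just before it. calibration takes no time and is no camera call.
- hand_in(): hands the job in, once; it reports no verdict.
The state is a dict: "time": time; "q": joint angles; "joint_velocities": joint speeds; "joint_torque": joint torques, N m; "position": TCP position; "tool_rot": TCP orientation; "ft_force": force on the tool from outside, world axes, zero at the start; "moment": the same for the moment, N m; "grip_width": finger opening in m.
Only numpy, scipy, OpenCV 4.12 (cv2) and the standard library are available. Lean on these libraries where they do the work, as an engineer would, in place of code of your own. Each camera call takes 0.05 s, during which the arm holds its last target.

### The job

Lock the grey test unit for transport: lift the lock pin out of its rest, feel with its nose along the dark face in the recess under the unit's brow until you find the hidden hole, then push the pin home until its collar meets the face. Press lightly on the unit throughout (45 N would damage it), then let go and leave the pin in place; leave everything else on the bench where it is.

Things in the scene. Friction and masses are not known exactly. Their poses are not given: they have to be found in the camera images.
- unit: Grey steel test unit, fixed on the bench: box 180 deep x 280 wide x 108 mm high, two bar handles on top to 132. Origin under its centre; x points away from the robot, y to its left, z up. On its robot side (-x) is a recess, roofed by a brow, between cheeks and over a sill.
- unit_mouth (a point): Centre of the recess's opening, in the plane of the unit's front (front edges of brow, cheeks, sill), 63 mm above the bench; axes as the unit's. The opening is 124 mm wide (y +-62) and 51 mm high (z -33 to +18: a 10 mm thick lip hangs from the brow); behind the lip the recess is 66 mm high (z +-33). Its back face lies 45 mm further in (+x).
- unit_face (a point): Centre of the hidden flat dark face that fills the back of the recess, 63 mm above the bench; axes as the unit's (x into the face). It has one round through hole, 14 mm wide, 42 mm deep, square to the face, 70 mm free behind. Its centre is at z = 0 but anywhere from y = -26 to +26 mm: not measured, hidden from above. The face is rigid; pushing does not move it.
- pin_grip (a point): Centre of the handle of the lock pin: loose straight metal pin, about 120 g, 155 mm long, lying level in its rest, this point 50 mm above the bench. x runs along the pin to the nose, z up. Handle 40 long x 20 wide (y) x 22 high (z); grasp it across y from above. Behind it is a 12 mm square tail, 20 mm long.
- pin_tip (a point): End of the pin's nose, on its axis, 115 mm ahead of pin_grip; same axes. The nose is a taper 12 mm long, 5 mm across at its flat end, 12 mm at its root; the round shank behind it is 12 mm across up to the collar.
- pin_collar (a point): Front of the pin's collar (24 mm across, 8 mm thick; the neck from it back to the handle is 12 mm across), on the axis, 70 mm ahead of pin_grip and 45 mm behind the tip; same axes. When the pin is home this point lies on the unit's face (x = 0 in the axes of unit_face).
- rest: Black plastic pin rest fixed on the bench, origin under it at bench level below the handle of the pin, x along the pin. Base 110 x 50 x 8 mm; two forks 36 mm wide (y), 8 mm thick, 56 mm high, open at the top, at x = -31 mm (under the tail) and x = +40 mm (under the neck). The pin lifts straight up out of them.
- tape: Bystander: roll of tape lying flat, 96 mm across, 25 high; origin under its centre.
- jar: Bystander: clear jar, 60 mm across, 75 high; origin under its centre.
- driver: Bystander: screwdriver lying flat.
- wrench: Bystander: wrench lying flat, to the robot's right of the rest.
- tray: Bystander: divided grey parts tray 110 x 160 x 35 mm; origin under its centre.
- meter: Bystander: hand-held grey meter lying flat, 130 x 70 x 38 mm; origin under its centre.
- spool: Bystander: small spool, 70 mm across, 40 high; origin under its centre.
Things that resemble listed ones, but are neither listed nor needed, are in the scene too. There is more than one size of the part that bears pin_grip; the job needs the middle-sized.

How it is judged:
On the way, in this order (a step that is already met when the one before it is completed fails the run):
1. the pin is lifted clear of its rest (z of pin_grip in the frame of rest above 0.075 m), for 0.1 s.
2. the nose is at the hidden face, in the recess (x of pin_tip in the frame of unit_face above -0.008 m and y of pin_tip in the frame of unit_face between -0.04 and 0.04 m and z of pin_tip in the frame of unit_face between -0.012 and 0.012 m), for 0.1 s.
3. the nose has found the hole: its end is at least 12 mm behind the face (x of pin_tip in the frame of unit_face above 0.012 m and y of pin_tip in the frame of unit_face between -0.04 and 0.04 m and z of pin_tip in the frame of unit_face between -0.012 and 0.012 m), for 0.1 s.
At the end, for the whole second after the job is handed in: The pin is in the hole and home: front of the collar within 4 mm of the face, nose within 40 mm of the recess's middle sideways and 12 mm of the hole's height, pin within 0.16 rad of square to the face; released (x of pin_collar in the frame of unit_face between -0.004 and 0.004 m and y of pin_tip in the frame of unit_face between -0.04 and 0.04 m and z of pin_tip in the frame of unit_face between -0.012 and 0.012 m and angle between the x axis of pin_grip and the x axis of unit_face, either way round below 0.16 rad); the robot touches nothing.
It fails at once if anything presses on the unit with more than 45 N (contact force between unit and anything else above 45 N).
It fails at once if a bystander is moved by more than 25 mm (distance of any of tape, jar, driver, wrench, tray, meter, spool from where it was at the start of the episode above 0.025 m).
It also fails if it takes over 58 s, if anything falls off the work surface, if the arm or the gripper's body presses on something with over 40 N, if the wrist force passes 120 N, or if a joint passes its speed limit or range.

## Working session

There is one attempt and no reset: what is moved stays moved. The work goes in short steps, Python scripts to look and compute and a tool call to move; the robot and the scene stay as the last step left them, time stands still between calls to the robot, and variables do not carry over. Pictures are saved under pics/ and viewed, and the job is handed in when it is done.

Besides the shell and the picture viewer there is one more tool, called as name(argument=value, ...), one argument or row to a line, values as JSON. drive_tool: Moves the arm, as the interface text tells. Its arguments: {"type":"object","properties":{"plan":{"type":"array","items":{"type":"object","properties":{"offset":{"type":"array","items":{"type":"number"}},"delta_rot":{"type":"array","items":{"type":"number"}},"jaw":{"type":"number"}}}},"squeeze":{"type":"number"}},"required":["plan"]}

```bash
ls; mkdir -p pics; python3 - <<'E'
from rig import *
import cv2,numpy as np
o=get_obs();print(o)
for n in("scene","top","wrist"):
    im=camera(n);cv2.imwrite(f"pics/{n}0.png",im[:,:,::-1]);c=calibration(n);print(n,{k:np.round(v,4).tolist() for k,v in c.items()})
E
```

```text
pics
{'time': 0.0, 'q': array([ 1.14151546e+00,  5.28455839e-01,  1.43393120e+00, -3.87866604e-05,
        1.18137292e+00, -1.78484924e-01]), 'joint_velocities': array([-0.0005118 , -0.00089809,  0.00022384,  0.00056089, -0.00038761,
       -0.00122223]), 'joint_torque': array([-1.84423741e-03, -4.40039241e+01, -1.76590419e+01,  6.30018348e-02,
        5.80154860e-02, -1.72903806e-04]), 'position': array([0.15474791, 0.60472086, 0.19866884]), 'tool_rot': array([ 7.89987125e-01,  6.13122474e-01, -9.52130004e-04,  5.17758472e-04]), 'ft_force': array([-0.71793187, -0.43397074,  0.44033608]), 'moment': array([ 0.00432549, -0.01847944,  0.02942559]), 'grip_width': 0.08697713291468216}
scene {'K': [[462.7728, 0.0, 318.4629], [0.0, 462.7728, 243.8337], [0.0, 0.0, 1.0]], 'pose': [[-0.0294, 0.5795, -0.8145, 1.3746], [0.9993, 0.0363, -0.0103, 0.0026], [0.0236, -0.8142, -0.5801, 0.7268], [0.0, 0.0, 0.0, 1.0]]}
top {'K': [[527.6326, 0.0, 319.8742], [0.0, 527.6326, 244.9201], [0.0, 0.0, 1.0]], 'pose': [[-0.0184, -0.9958, 0.0894, 0.3132], [-0.9998, 0.0192, 0.0085, -0.0082], [-0.0102, -0.0892, -0.996, 1.4801], [0.0, 0.0, 0.0, 1.0]]}
wrist {'K': [[385.9959, 0.0, 316.1925], [0.0, 385.9959, 238.224], [0.0, 0.0, 1.0]], 'tool_from_camera': [[1.0, 0.0007, -0.0013, -0.0003], [-0.0004, 0.9686, 0.2487, -0.0665], [0.0014, -0.2487, 0.9686, -0.1862], [0.0, 0.0, 0.0, 1.0]]}
```

View pics/scene0.png

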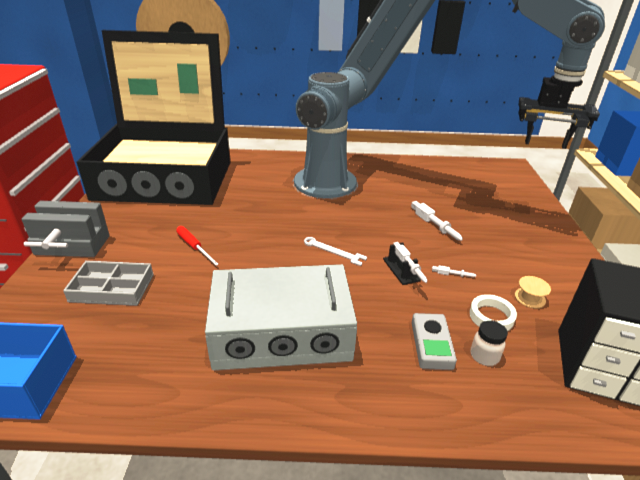

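View pics/top0.png

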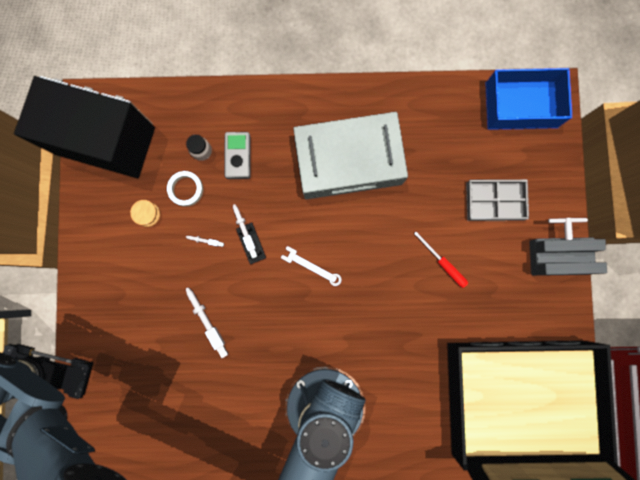

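View pics/wrist0.png

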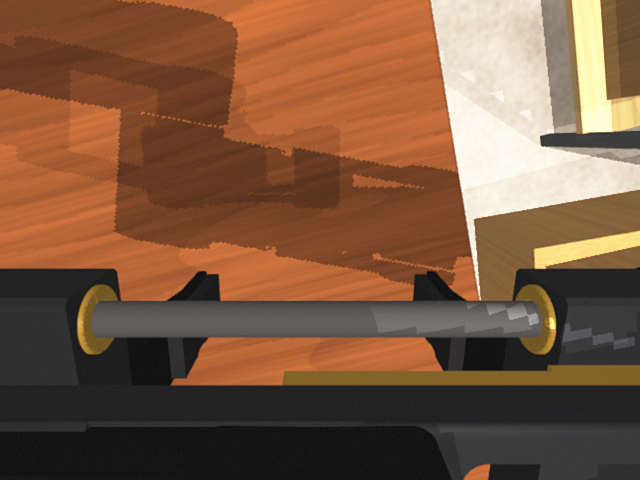

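The top view shows three pins: a small one at (205,241), one in the black rest at (246,232) and a large one at (207,323), both loose ones lying on the bench. The pin in the rest is middle-sized and lies in the black forks, so it fits the description. I'll confirm in an enlarged crop.

```bash
python3 - <<'E'
import cv2
im=cv2.imread("pics/top0.png")
cv2.imwrite("pics/c1.png",cv2.resize(im[190:365,175:350],(800,800),interpolation=cv2.INTER_CUBIC)[:600])
cv2.imwrite("pics/c1b.png",cv2.resize(im[195:270,205:305],(800,600),interpolation=cv2.INTER_CUBIC))
cv2.imwrite("pics/c2.png",cv2.resize(im[105:205,285:418],(798,600),interpolation=cv2.INTER_CUBIC))
im=cv2.imread("pics/scene0.png")
cv2.imwrite("pics/c3.png",cv2.resize(im[195:300,375:515],(800,600),interpolation=cv2.INTER_CUBIC))
E
```

```text
(no output)
```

View pics/c1b.png

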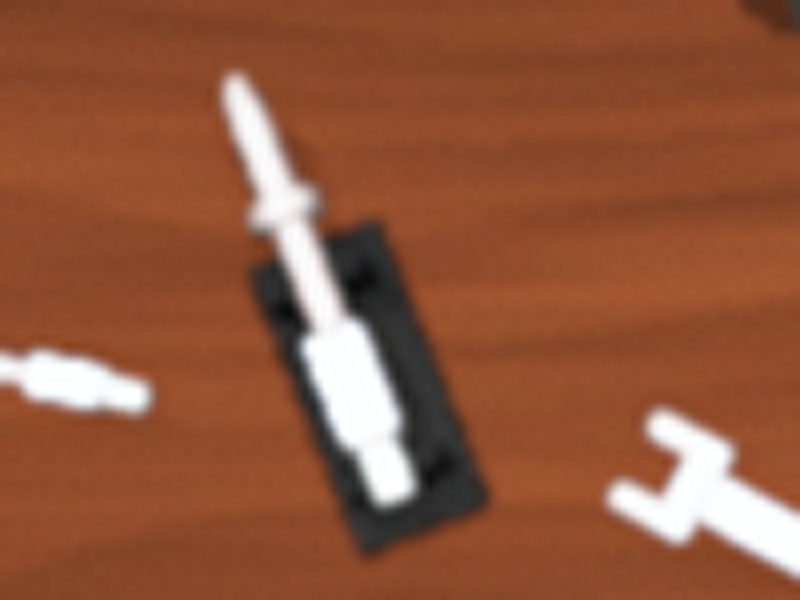

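View pics/c2.png

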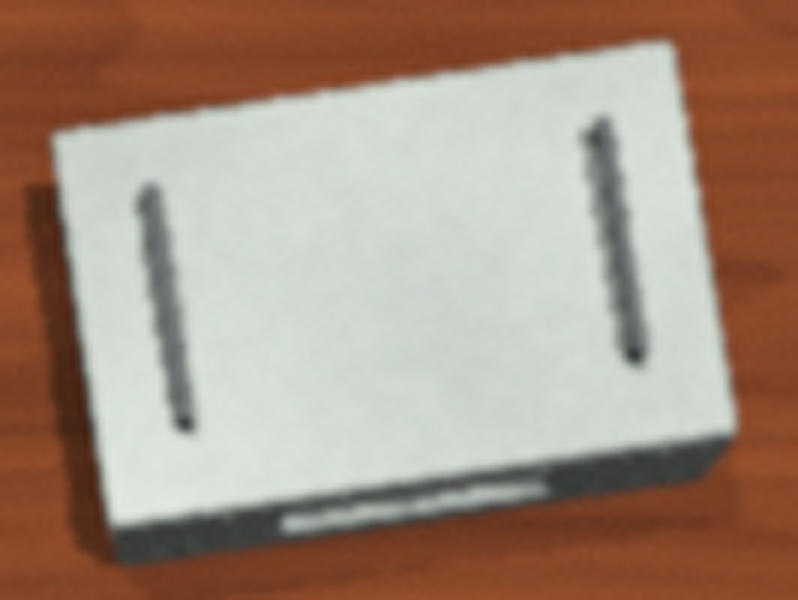

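View pics/c3.png

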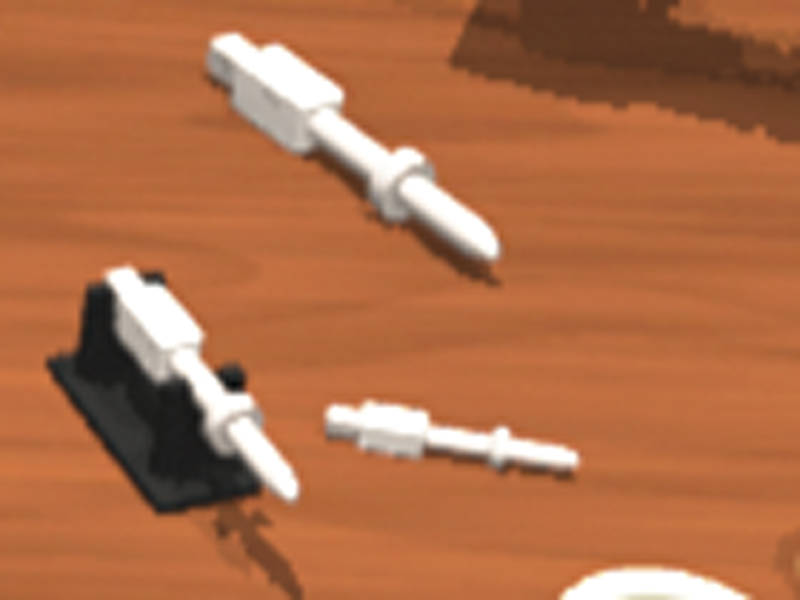

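The pin in the rest at (246,232) is confirmed by its size and the forks. In c1b its tip is at about (233,75) and its tail end at about (393,502). The unit's four top corners are clear in c2.

```bash
cat > h.py <<'E'
from rig import *
import numpy as np, cv2
from scipy.spatial.transform import Rotation as R
def ray(name,uv,z):
    c=calibration(name);K=c["K"];T=c["pose"]
    d=T[:3,:3]@np.linalg.solve(K,[uv[0],uv[1],1]);o=T[:3,3]
    return o+d*(z-o[2])/d[2]
def proj(c,T,p):
    q=np.linalg.inv(T)@np.r_[p,1];q=c["K"]@q[:3];return q[:2]/q[2]
def tcp(o):
    T=np.eye(4);T[:3,:3]=R.from_quat(o["tool_rot"]).as_matrix();T[:3,3]=o["position"];return T
def wray(T,uv,z):
    c=calibration("wrist");T=T@c["tool_from_camera"]
    d=T[:3,:3]@np.linalg.solve(c["K"],[uv[0],uv[1],1]);o=T[:3,3]
    return o+d*(z-o[2])/d[2]
E
python3 - <<'E'
from h import *
f=lambda p,o,s:[o[0]+(p[0]+.5)/s-.5,o[1]+(p[1]+.5)/s-.5]
C=np.array([ray("top",f(p,(285,105),6),.108) for p in[(54,133),(672,40),(735,432),(110,527)]])
print(C.round(4)); print(C.mean(0))
M=np.array([[.09,.14],[.09,-.14],[-.09,-.14],[-.09,.14]])
A=C[:,:2]-C[:,:2].mean(0);H=M.T@A
th=np.arctan2(H[0,1]-H[1,0],H[0,0]+H[1,1]);print("unit yaw",np.degrees(th));
r=np.array([[np.cos(th),-np.sin(th)],[np.sin(th),np.cos(th)]]);print("res",(A-(M@r.T)).round(4).tolist())
c=C[:,:2].mean(0);print("mouth",c+r@[-.09,0],"face",c+r@[-.045,0])
t=ray("top",f((235,74),(205,195),8),.05);b=ray("top",f((393,502),(205,195),8),.055);print(t,b,np.linalg.norm(t-b))
d=(t-b)[:2];d/=np.linalg.norm(d);print("pin yaw",np.degrees(np.arctan2(d[1],d[0])),"grip",t[:2]-.115*d,b[:2]+.04*d)
for n,p in dict(tape=(185,188),jar=(197,143),meter=(237,155),spool=(145,213),wr1=(288,255),wr2=(336,281)).items():print(n,ray("top",p,.02).round(3))
E
```

```text
[[ 0.7539  0.0678  0.108 ]
 [ 0.7903 -0.2076  0.108 ]
 [ 0.6128 -0.2297  0.108 ]
 [ 0.5761  0.0457  0.108 ]]
[ 0.68329899 -0.08094326  0.108     ]
unit yaw 7.423639500551593
res [[-0.0005, -0.0017], [-0.0003, 0.0005], [0.0007, 0.0017], [0.0001, -0.0005]]
mouth [ 0.59405337 -0.09257168] face [ 0.63867618 -0.08675747]
[0.55938552 0.23787271 0.05      ] [0.41085425 0.18397586 0.055     ] 0.15808670750391757
pin yaw 19.944080186078892 grip [0.45128253 0.19864588] [0.44845529 0.19761997]
tape [0.612 0.381 0.02 ]
jar [0.741 0.347 0.02 ]
meter [0.704 0.234 0.02 ]
spool [0.544 0.493 0.02 ]
wr1 [0.418 0.093 0.02 ]
wr2 [ 0.343 -0.038  0.02 ]
```

```bash
cat >> h.py <<'E'
def down(yawdeg,pos):  # tool y at yawdeg, z down
    a=np.radians(yawdeg);y=np.array([np.cos(a),np.sin(a),0]);z=np.array([0,0,-1.]);x=np.cross(y,z)
    T=np.eye(4);T[:3,:3]=np.c_[x,y,z];T[:3,3]=pos;return T
def delta(T0,T1):
    D=np.linalg.inv(T0)@T1
    return "off_cm",(D[:3,3]*100).round(2).tolist(),"rot",np.degrees(R.from_matrix(D[:3,:3]).as_rotvec()).round(2).tolist()
E
python3 - <<'E'
from h import *
T0=tcp(get_obs());print(T0.round(3));print(delta(T0,down(20,[.447,.197,.15])))
E
```

```text
[[ 0.248  0.969 -0.001  0.155]
 [ 0.969 -0.248 -0.002  0.605]
 [-0.002 -0.    -1.     0.199]
 [ 0.     0.     0.     1.   ]]
('off_cm', [-32.26, 38.43, 4.93], 'rot', [-0.04, 0.09, -34.37])
```

drive_tool(
  plan=[
    {"offset": [-2.4,2.9,0.4],"delta_rot": [0,0,-4],"jaw": 5},
    {"offset": [-4.8,5.8,0.8],"delta_rot": [0,0,-8],"jaw": 5},
    {"offset": [-7.2,8.7,1.2],"delta_rot": [0,0,-12],"jaw": 5},
    {"offset": [-9.6,11.6,1.6],"delta_rot": [0,0,-16],"jaw": 5},
    {"offset": [-12,14.5,2],"delta_rot": [0,0,-20],"jaw": 5},
    {"offset": [-14.4,17.2,2.4],"delta_rot": [0,0,-24],"jaw": 5},
    {"offset": [-16.8,20,2.6],"delta_rot": [0,0,-28],"jaw": 5},
    {"offset": [-19.2,22.9,3],"delta_rot": [0,0,-30],"jaw": 5},
  ],
  squeeze=25,
)

```text
time: 0.82
position: [0.3298, 0.3611, 0.1696]
tool_rot: [0.603, 0.798, 0.0, -0.0]
ft_force: [0.0, 0.6, -0.4]
grip_width: 0.0512
```

```bash
python3 - <<'E'
from h import *
T0=tcp(get_obs());print(T0.round(3));print(delta(T0,down(20,[.447,.197,.15])))
E
```

```text
[[-0.273  0.962  0.     0.33 ]
 [ 0.962  0.273  0.     0.361]
 [ 0.     0.    -1.     0.17 ]
 [ 0.     0.     0.     1.   ]]
('off_cm', [-18.99, 6.8, 1.96], 'rot', [0.01, -0.01, -4.17])
```

drive_tool(
  plan=[
    {"offset": [-3,1.1,0.4],"delta_rot": [0,0,-1],"jaw": 5},
    {"offset": [-6,2.2,0.8],"delta_rot": [0,0,-2],"jaw": 5},
    {"offset": [-9,3.3,1.2],"delta_rot": [0,0,-3],"jaw": 5},
    {"offset": [-12,4.4,1.6],"delta_rot": [0,0,-4],"jaw": 5},
    {"offset": [-15,5.4,1.9],"delta_rot": [0,0,-4.2],"jaw": 5},
    {"offset": [-18,6.4,1.9],"delta_rot": [0,0,-4.2],"jaw": 5},
    {"offset": [-19,6.8,1.9],"delta_rot": [0,0,-4.2],"jaw": 5},
    {"offset": [-19,6.8,1.9],"delta_rot": [0,0,-4.2],"jaw": 5},
  ],
)

```text
time: 1.48
position: [0.4479, 0.1962, 0.1506]
tool_rot: [0.576, 0.817, 0.0, 0.0]
ft_force: [-0.0, -0.1, -0.3]
grip_width: 0.0503
```

```bash
python3 - <<'E'
from h import *
T0=tcp(get_obs());print(T0.round(4));cv2.imwrite("pics/w1.png",camera("wrist")[:,:,::-1])
E
```

```text
[[-3.353e-01  9.421e-01  1.100e-03  4.479e-01]
 [ 9.421e-01  3.353e-01  0.000e+00  1.962e-01]
 [-3.000e-04  1.000e-03 -1.000e+00  1.506e-01]
 [ 0.000e+00  0.000e+00  0.000e+00  1.000e+00]]
```

View pics/w1.png

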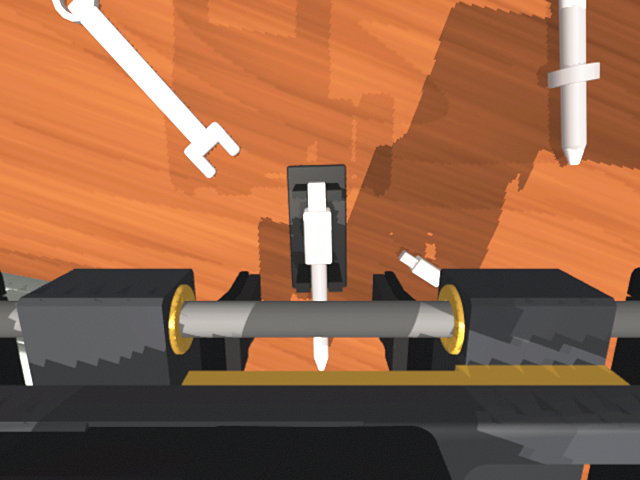

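The wrist view shows the pin straight under the hand: tail end at (317,182), handle top from (304,208) to (331,264), and tip at (321,369), just below the rail.

```bash
python3 - <<'E'
from h import *
T0=tcp(get_obs())
L=dict(tail=((317,183),.056),hb=((317,208.5),.061),hf=((318,264.5),.061),tip=((321,369),.05),hL=((304.5,236),.061),hR=((331,236),.061),r1=((287.5,167),.008),r2=((345,165),.008),r3=((293,290),.008),r4=((345,289),.008))
for k,(p,z) in L.items():
    w=wray(T0,p,z);print(k,w.round(4),"tool",(np.linalg.inv(T0)@np.r_[w,1])[:2].round(4))
E
```

```text
tail [0.4122 0.1847 0.056 ] tool [-0.0006 -0.0364]
hb [0.4289 0.1907 0.061 ] tool [-0.0006 -0.0185]
hf [0.4687 0.2058 0.061 ] tool [0.0002 0.024 ]
tip [0.558  0.2405 0.05  ] tool [0.0029 0.1197]
hL [0.4513 0.1889 0.061 ] tool [-0.0098  0.002 ]
hR [0.4448 0.2073 0.061 ] tool [0.0097 0.0019]
r1 [0.4128 0.1587 0.008 ] tool [-0.0254 -0.0445]
r2 [0.395  0.2035 0.008 ] tool [ 0.0229 -0.0462]
r3 [0.5157 0.1986 0.008 ] tool [-0.0223  0.0658]
r4 [0.4988 0.2429 0.008 ] tool [0.025  0.0648]
```

drive_tool(
  plan=[
    {"offset": [0,0.1,2],"delta_rot": [0,0,-1],"jaw": 5},
    {"offset": [0,0.1,4.5],"delta_rot": [0,0,-1],"jaw": 5},
    {"offset": [0,0.1,7],"delta_rot": [0,0,-1],"jaw": 5},
    {"offset": [0,0.1,9],"delta_rot": [0,0,-1],"jaw": 5},
    {"offset": [0,0.1,10.5],"delta_rot": [0,0,-1],"jaw": 5},
    {"offset": [0,0.1,11.4],"delta_rot": [0,0,-1],"jaw": 5},
    {"offset": [0,0.1,11.4],"delta_rot": [0,0,-1],"jaw": 5},
    {"offset": [0,0.1,11.4],"delta_rot": [0,0,-1],"jaw": 1.6},
  ],
)

```text
time: 2.2
position: [0.4461, 0.1992, 0.0367]
tool_rot: [0.567, 0.824, -0.0, -0.0]
ft_force: [-0.6, 0.1, -0.3]
grip_width: 0.0477
```

drive_tool(
  plan=[
    {"offset": [0,0,0],"delta_rot": [0,0,0],"jaw": 1.2},
    {"offset": [0,0,0],"delta_rot": [0,0,0],"jaw": 1.2},
    {"offset": [0,0,0],"delta_rot": [0,0,0],"jaw": 1.2},
    {"offset": [0,0,0],"delta_rot": [0,0,0],"jaw": 1.2},
    {"offset": [0,0,-0.3],"delta_rot": [0,0,0],"jaw": 1.2},
    {"offset": [0,0,-1],"delta_rot": [0,0,0],"jaw": 1.2},
    {"offset": [0,0,-2],"delta_rot": [0,0,0],"jaw": 1.2},
    {"offset": [0,0,-3],"delta_rot": [0,0,0],"jaw": 1.2},
  ],
)

```text
time: 2.87
position: [0.4468, 0.1982, 0.0676]
tool_rot: [0.568, 0.823, -0.0, -0.0]
ft_force: [-0.1, -0.4, 0.0]
grip_width: 0.0123
```

```bash
python3 - <<'E'
from h import *
T0=tcp(get_obs());print(T0.round(4));cv2.imwrite("pics/w2.png",camera("wrist")[:,:,::-1])
E
```

```text
[[-3.554e-01  9.347e-01 -2.000e-04  4.468e-01]
 [ 9.347e-01  3.554e-01 -0.000e+00  1.982e-01]
 [ 1.000e-04 -2.000e-04 -1.000e+00  6.760e-02]
 [ 0.000e+00  0.000e+00  0.000e+00  1.000e+00]]
```

View pics/w2.png

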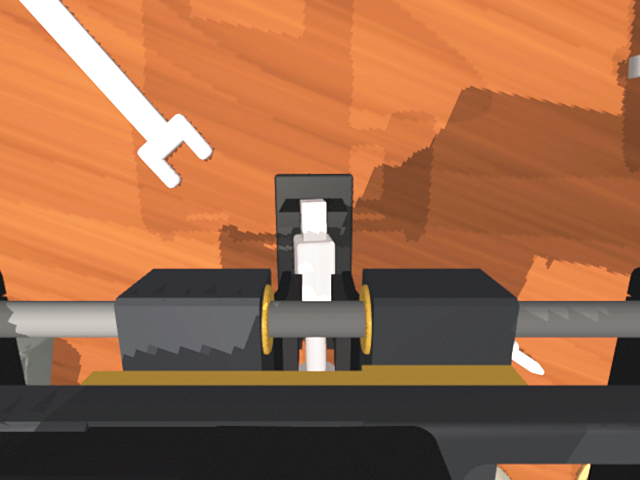

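The view shows the handle still in the rest: tail end at (313,200), handle back edge at (315,237). The opening is 12 mm, so the fingers were still closing as I lifted and missed. I'll open, go back down and wait longer for them to close.

drive_tool(
  plan=[
    {"offset": [0,0,-1],"delta_rot": [0,0,0],"jaw": 5},
    {"offset": [0,0,-1],"delta_rot": [0,0,0],"jaw": 5},
    {"offset": [0,0,-1],"delta_rot": [0,0,0],"jaw": 5},
    {"offset": [0,0,-1],"delta_rot": [0,0,0],"jaw": 5},
    {"offset": [0,0,-1],"delta_rot": [0,0,0],"jaw": 5},
    {"offset": [0,0,-1],"delta_rot": [0,0,0],"jaw": 5},
    {"offset": [0,0,-1],"delta_rot": [0,0,0],"jaw": 5},
    {"offset": [0,0,-1],"delta_rot": [0,0,0],"jaw": 5},
  ],
)

```text
time: 3.58
position: [0.4467, 0.1982, 0.0763]
tool_rot: [0.568, 0.823, -0.0, -0.0]
ft_force: [0.5, 1.1, -0.1]
grip_width: 0.0489
```

```bash
python3 - <<'E'
from h import *
T0=tcp(get_obs());print(T0.round(4),get_obs()["grip_width"]);cv2.imwrite("pics/w3.png",camera("wrist")[:,:,::-1])
E
```

```text
[[-3.556e-01  9.346e-01 -7.000e-04  4.467e-01]
 [ 9.346e-01  3.556e-01 -2.000e-04  1.982e-01]
 [ 1.000e-04 -7.000e-04 -1.000e+00  7.630e-02]
 [ 0.000e+00  0.000e+00  0.000e+00  1.000e+00]] 0.048860509399054994
```

View pics/w3.png

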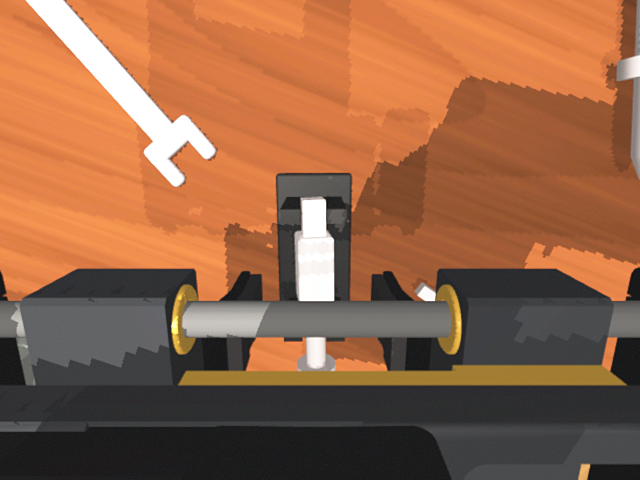

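The pin is still seated, with its tail end at (314,198) and the handle's back edge at (315,232). I'll recompute its place in tool axes.

```bash
python3 - <<'E'
from h import *
T0=tcp(get_obs())
L=dict(tail=((314,198),.056),hb=((315,231.5),.061),hL=((297,262),.061),hR=((333.5,262),.061),collar=((316.5,360),.062),r1=((277,175),.008),r2=((351,174),.008))
for k,(p,z) in L.items():
    w=wray(T0,p,z);print(k,w.round(4),"tool",(np.linalg.inv(T0)@np.r_[w,1])[:2].round(4))
E
```

```text
tail [0.4135 0.1832 0.056 ] tool [-0.0023 -0.0364]
hb [0.4295 0.1899 0.061 ] tool [-0.0017 -0.0191]
hL [0.4491 0.1868 0.061 ] tool [-0.0116 -0.0019]
hR [0.4419 0.2054 0.061 ] tool [ 0.0084 -0.0019]
collar [0.501 0.218 0.062] tool [-0.0009  0.0577]
r1 [0.4147 0.1574 0.008 ] tool [-0.0268 -0.0444]
r2 [0.3969 0.2024 0.008 ] tool [ 0.0216 -0.0451]
```

drive_tool(
  plan=[
    {"offset": [-0.15,0,1],"delta_rot": [0,0,-0.7],"jaw": 5},
    {"offset": [-0.15,0,2.5],"delta_rot": [0,0,-0.7],"jaw": 5},
    {"offset": [-0.15,0,3.5],"delta_rot": [0,0,-0.7],"jaw": 4},
    {"offset": [-0.15,0,4],"delta_rot": [0,0,-0.7],"jaw": 1.5},
    {"offset": [-0.15,0,4],"delta_rot": [0,0,-0.7],"jaw": 1.5},
    {"offset": [-0.15,0,4],"delta_rot": [0,0,-0.7],"jaw": 1.5},
    {"offset": [-0.15,0,4],"delta_rot": [0,0,-0.7],"jaw": 1.5},
    {"offset": [-0.15,0,4],"delta_rot": [0,0,-0.7],"jaw": 1.5},
  ],
  squeeze=30,
)

```text
time: 4.3
position: [0.4478, 0.197, 0.0371]
tool_rot: [0.563, 0.827, 0.0, 0.0]
ft_force: [0.5, 0.9, -0.6]
grip_width: 0.019
```

drive_tool(
  plan=[
    {"offset": [0,0,0],"delta_rot": [0,0,0],"jaw": 1.5},
    {"offset": [0,0,0],"delta_rot": [0,0,0],"jaw": 1.5},
    {"offset": [0,0,0],"delta_rot": [0,0,0],"jaw": 1.5},
    {"offset": [0,0,0],"delta_rot": [0,0,0],"jaw": 1.5},
    {"offset": [0,0,0],"delta_rot": [0,0,0],"jaw": 1.5},
    {"offset": [0,0,0],"delta_rot": [0,0,0],"jaw": 1.5},
    {"offset": [0,0,0],"delta_rot": [0,0,0],"jaw": 1.5},
    {"offset": [0,0,0],"delta_rot": [0,0,0],"jaw": 1.5},
  ],
)

```text
time: 4.97
position: [0.4478, 0.197, 0.0372]
tool_rot: [0.563, 0.827, 0.0, 0.0]
ft_force: [-0.6, -0.0, 5.4]
grip_width: 0.015
```

```bash
python3 - <<'E'
from h import *
cv2.imwrite("pics/w4.png",camera("wrist")[:,:,::-1]);s=camera("scene")
cv2.imwrite("pics/s4.png",cv2.resize(s[150:300,350:550],(800,600),interpolation=cv2.INTER_CUBIC)[:,:,::-1])
print(get_obs())
E
```

```text
{'time': 5.0667, 'q': array([ 1.85524282e-01,  6.23843213e-01,  1.90321746e+00, -2.54168465e-06,
        6.13297144e-01, -1.76106242e+00]), 'joint_velocities': array([ 0.0008177 ,  0.00112745, -0.00034297, -0.00010642, -0.00077019,
        0.00110922]), 'joint_torque': array([-2.40859911e-01, -3.51040113e+01, -6.88216165e+00, -1.15643805e-01,
       -1.06415148e-01, -3.03426030e-03]), 'position': array([0.44785881, 0.19699284, 0.03725898]), 'tool_rot': array([5.62578867e-01, 8.26743392e-01, 4.35023541e-04, 4.38129049e-04]), 'ft_force': array([-1.69727129,  0.66009193,  5.54382425]), 'moment': array([0.09535574, 0.18740534, 0.00080618]), 'grip_width': 0.015401187699668166}
```

View pics/w4.png

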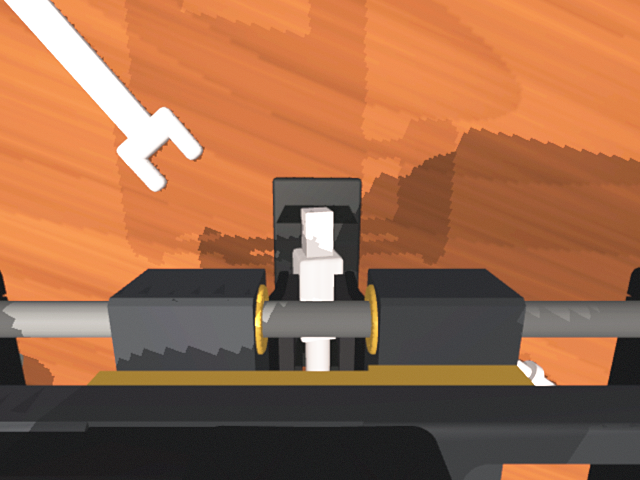

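View pics/s4.png

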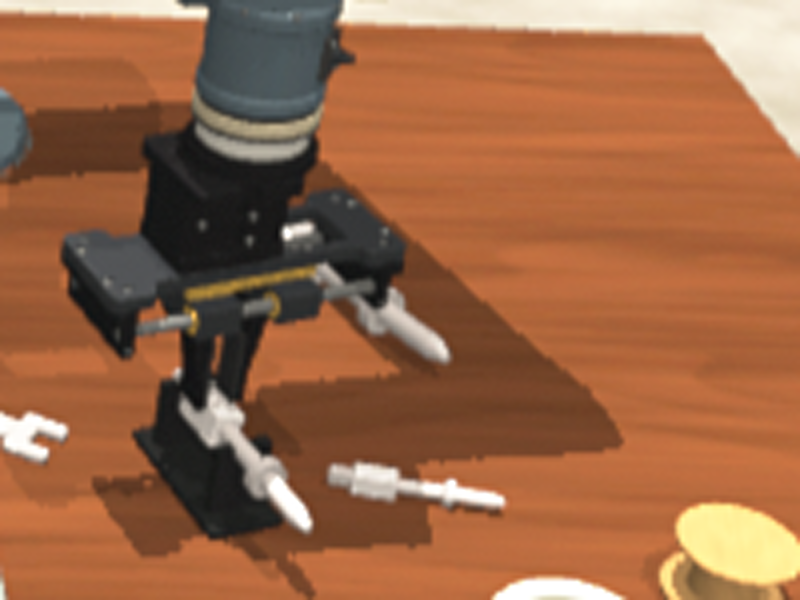

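```bash
python3 - <<'E'
from h import *
w=cv2.imread("pics/w4.png");cv2.imwrite("pics/w4c.png",cv2.resize(w[170:390,230:410],None,fx=2.7,fy=2.7,interpolation=cv2.INTER_CUBIC))
s=camera("scene")
cv2.imwrite("pics/s4c.png",cv2.resize(s[220:290,375:455],None,fx=8,fy=8,interpolation=cv2.INTER_CUBIC)[:,:,::-1])
E
```

```text
(no output)
```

View pics/w4c.png

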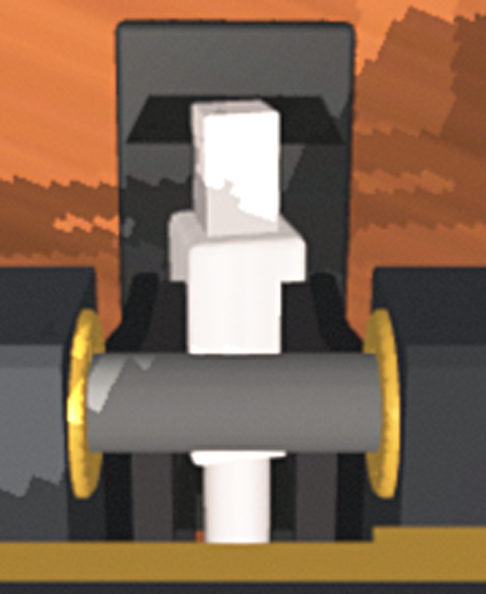

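View pics/s4c.png

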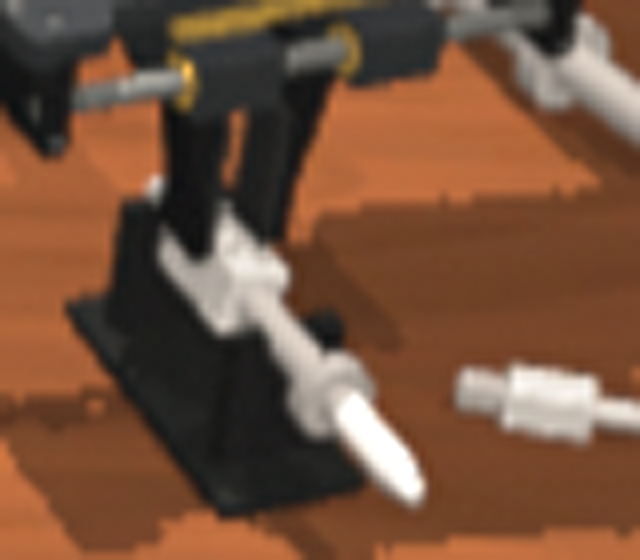

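The crop shows the pads straddling the handle but 15 mm apart on a 20 mm handle, so they are sunk into it. The commanded opening may be too tight for the contact, so I'll ease it and see where it settles.

drive_tool(
  plan=[
    {"offset": [0,0,0],"delta_rot": [0,0,0],"jaw": 1.9},
    {"offset": [0,0,0],"delta_rot": [0,0,0],"jaw": 1.9},
    {"offset": [0,0,0],"delta_rot": [0,0,0],"jaw": 1.9},
    {"offset": [0,0,0],"delta_rot": [0,0,0],"jaw": 1.9},
    {"offset": [0,0,0],"delta_rot": [0,0,0],"jaw": 1.9},
    {"offset": [0,0,0],"delta_rot": [0,0,0],"jaw": 1.9},
    {"offset": [0,0,0],"delta_rot": [0,0,0],"jaw": 1.9},
    {"offset": [0,0,0],"delta_rot": [0,0,0],"jaw": 1.9},
  ],
  squeeze=30,
)

```text
time: 5.78
position: [0.4479, 0.1968, 0.0368]
tool_rot: [0.563, 0.827, 0.0, 0.0]
ft_force: [0.9, -2.7, 5.5]
grip_width: 0.0188
```

```bash
python3 - <<'E'
from h import *
w=camera("wrist")[:,:,::-1];cv2.imwrite("pics/w5c.png",cv2.resize(w[170:390,230:410],None,fx=2.7,fy=2.7,interpolation=cv2.INTER_CUBIC))
o=get_obs();print(o["ft_force"],o["moment"],o["grip_width"])
E
```

```text
[ 1.79336204 -1.82185809  5.07272965] [-0.25316808 -0.0419041  -0.00758794] 0.01849437160258356
```

View pics/w5c.png

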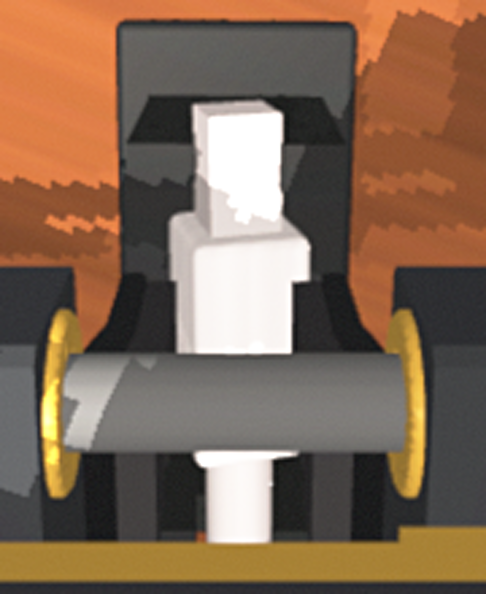

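drive_tool(
  plan=[
    {"offset": [0,0,0],"delta_rot": [0,0,0],"jaw": 1.2},
    {"offset": [0,0,0],"delta_rot": [0,0,0],"jaw": 1.2},
    {"offset": [0,0,0],"delta_rot": [0,0,0],"jaw": 1.2},
    {"offset": [0,0,0],"delta_rot": [0,0,0],"jaw": 1.2},
    {"offset": [0,0,-0.2],"delta_rot": [0,0,0],"jaw": 1.2},
    {"offset": [0,0,-0.4],"delta_rot": [0,0,0],"jaw": 1.2},
    {"offset": [0,0,-0.7],"delta_rot": [0,0,0],"jaw": 1.2},
    {"offset": [0,0,-1],"delta_rot": [0,0,0],"jaw": 1.2},
  ],
  squeeze=30,
)

```text
time: 6.5
position: [0.4464, 0.197, 0.0464]
tool_rot: [0.563, 0.827, -0.001, -0.001]
ft_force: [0.0, -0.5, 0.1]
grip_width: 0.0119
```

```bash
python3 - <<'E'
from h import *
w=camera("wrist")[:,:,::-1];cv2.imwrite("pics/w6c.png",cv2.resize(w[170:390,230:410],None,fx=2.7,fy=2.7,interpolation=cv2.INTER_CUBIC))
o=get_obs();print(o["ft_force"],o["moment"],o["grip_width"])
E
```

```text
[-0.43027814 -0.20527178  0.66966423] [ 0.04258056 -0.00615702 -0.0232247 ] 0.012205934186384701
```

View pics/w6c.png

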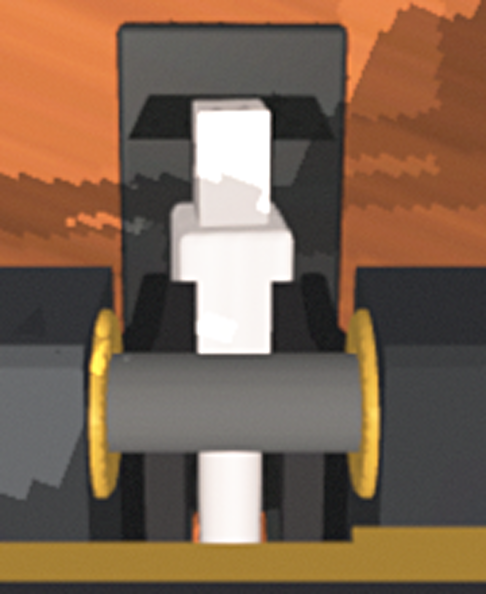

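```bash
python3 - <<'E'
from h import *
c=calibration("wrist")
for z in(0.024,.01,0,-.01,-.02,-.03,-.04):
  print(z,[proj(c,c["tool_from_camera"],[x,y,z]).round(1).tolist() for x,y in((.006,-.0095),(-.006,-.0095))])
T=tcp(get_obs());print(T[:3,3])
print("grip body pts: handle back top", [proj(c,T@c["tool_from_camera"],[0.4295+.3556*x,.19-.93*x,.061]).round(1) for x in(-.01,.01)])
E
```

```text
0.024 [[328.8, 244.5], [307.5, 244.5]]
0.01 [[329.6, 251.5], [306.9, 251.5]]
0 [[330.2, 257.1], [306.4, 257.0]]
-0.01 [[330.9, 263.2], [305.8, 263.2]]
-0.02 [[331.7, 270.1], [305.2, 270.0]]
-0.03 [[332.5, 277.7], [304.5, 277.7]]
-0.04 [[333.5, 286.3], [303.8, 286.3]]
[0.44686334 0.19715149 0.0469758 ]
grip body pts: handle back top [array([339.3, 247. ]), array([296.3, 246.6])]
```

```bash
python3 - <<'E'
from h import *
s=camera("scene")
cv2.imwrite("pics/s6c.png",cv2.resize(s[215:290,375:455],None,fx=7.5,fy=7.5,interpolation=cv2.INTER_CUBIC)[:,:,::-1])
cv2.imwrite("pics/s6.png",s[:,:,::-1])
E
```

```text
(no output)
```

View pics/s6c.png

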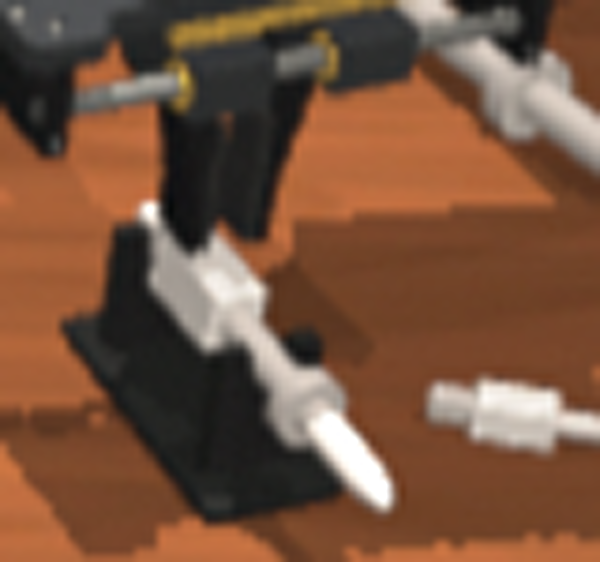

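```bash
python3 - <<'E'
from h import *
c=calibration("scene");f=lambda p:((proj(c,c["pose"],p)-[375,215])*7.5).round(0)
T=tcp(get_obs());print(T[:3,3])
for z in(0,-.01,-.02,-.03): print(z,[f((T@[x,0,z,1])[:3]) for x in(-.006,-.02,.006,.02)])
print("grip pt .05",f([.448,.1965,.05]),f([.448,.1965,.061]),f([.448,.1965,.039]))
print("tip",f([.558,.2395,.05]),"rest base corners",[f(p) for p in([.5157,.1986,.0],[.4988,.2429,.0])])
E
```

```text
[0.44705811 0.19717512 0.04683066]
0 [array([182., 290.]), array([144., 298.]), array([214., 283.]), array([251., 275.])]
-0.01 [array([186., 265.]), array([148., 273.]), array([218., 259.]), array([255., 251.])]
-0.02 [array([189., 241.]), array([151., 249.]), array([222., 234.]), array([260., 226.])]
-0.03 [array([193., 216.]), array([155., 224.]), array([226., 209.]), array([264., 202.])]
grip pt .05 [197. 280.] [202. 253.] [193. 307.]
tip [381. 501.] rest base corners [array([209., 530.]), array([338., 501.])]
```

The scene crop disagrees with the TCP figures: the visible fingertips end about 16 mm above the reported TCP, at (195,250) and (250,237). The pads were therefore only on top of the handle. I'll open, go lower and look before closing.

drive_tool(
  plan=[
    {"offset": [0,0,-1.5],"delta_rot": [0,0,0],"jaw": 5},
    {"offset": [0,0,-1.5],"delta_rot": [0,0,0],"jaw": 5},
    {"offset": [0,0,-1.5],"delta_rot": [0,0,0],"jaw": 5},
    {"offset": [0,0,-1.5],"delta_rot": [0,0,0],"jaw": 5},
    {"offset": [0,0,-1.5],"delta_rot": [0,0,0],"jaw": 5},
    {"offset": [0,0,0],"delta_rot": [0,0,0],"jaw": 5},
    {"offset": [0,0,1],"delta_rot": [0,0,0],"jaw": 5},
    {"offset": [0,0,1],"delta_rot": [0,0,0],"jaw": 5},
  ],
)

```text
time: 7.27
position: [0.4457, 0.1965, 0.0347]
tool_rot: [0.563, 0.827, -0.002, -0.002]
ft_force: [-0.3, -0.1, -0.5]
grip_width: 0.0488
```

```bash
python3 - <<'E'
from h import *
s=camera("scene");o=get_obs();T=tcp(o);print(T.round(4),o["ft_force"])
cv2.imwrite("pics/s7c.png",cv2.resize(s[215:290,375:455],None,fx=7.5,fy=7.5,interpolation=cv2.INTER_CUBIC)[:,:,::-1])
cv2.imwrite("pics/w7.png",camera("wrist")[:,:,::-1])
c=calibration("scene");f=lambda p:((proj(c,c["pose"],p)-[375,215])*7.5).round(0)
for z in(0,-.01,-.02,-.03): print(z,[f((T@[x,0,z,1])[:3]) for x in(-.025,-.058,.025,.058)])
c=calibration("wrist")
for z in(0,-.01,-.02,-.03): print(z,[proj(c,c["tool_from_camera"],[-.0245,y,z]).round(0) for y in(-.0095,.0095)])
E
```

```text
[[-3.669e-01  9.303e-01 -3.700e-03  4.461e-01]
 [ 9.303e-01  3.669e-01 -7.000e-04  1.966e-01]
 [ 7.000e-04 -3.600e-03 -1.000e+00  3.530e-02]
 [ 0.000e+00  0.000e+00  0.000e+00  1.000e+00]] [0.55280274 0.03670332 1.11469366]
0 [array([124., 327.]), array([ 34., 345.]), array([258., 298.]), array([344., 280.])]
-0.01 [array([128., 302.]), array([ 37., 321.]), array([262., 274.]), array([349., 256.])]
-0.02 [array([131., 278.]), array([ 40., 297.]), array([266., 250.]), array([353., 232.])]
-0.03 [array([135., 253.]), array([ 44., 272.]), array([270., 226.]), array([358., 208.])]
0 [array([270., 257.]), array([271., 292.])]
-0.01 [array([267., 263.]), array([268., 300.])]
-0.02 [array([264., 270.]), array([266., 309.])]
-0.03 [array([261., 278.]), array([263., 318.])]
```

View pics/s7c.png

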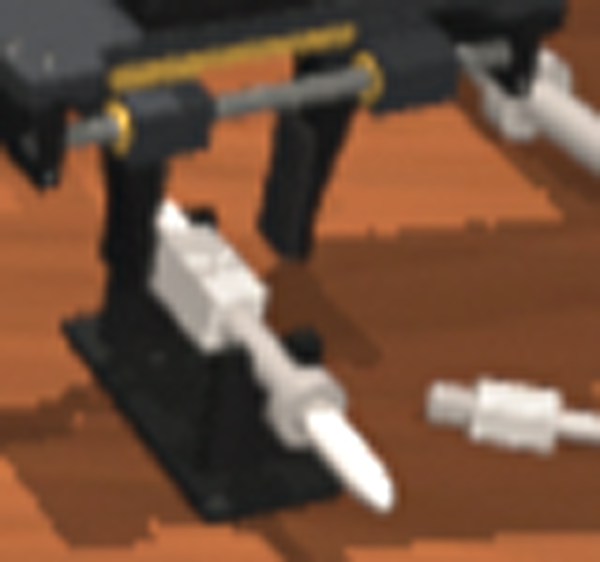

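View pics/w7.png

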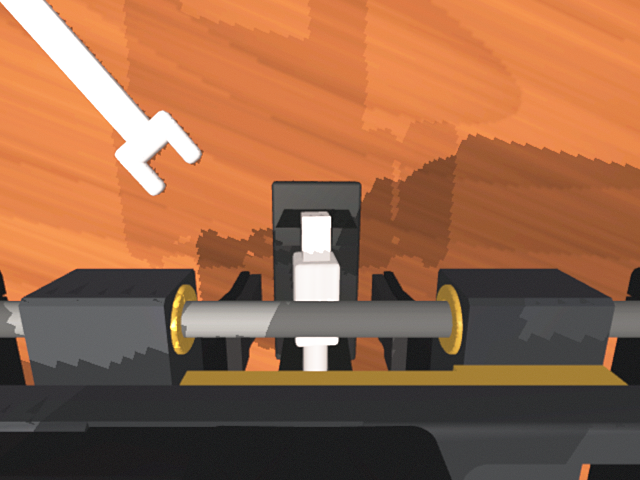

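The view shows the open fingers straddling the handle. The right fingertip ends at (285,258), which is tool z ≈ -18 mm. So the real tips sit about 18 mm behind the reported TCP, and I'll plan with that. I'll also tilt the hand back 20° so its body clears the brow later.

```bash
cat >> h.py <<'E'
def tilt(yaw,a,tip,back=.018): # tip: point on tool axis 'back' behind the TCP
    T=down(yaw,[0,0,0]);T[:3,:3]=T[:3,:3]@R.from_rotvec([-np.radians(a),0,0]).as_matrix()
    T[:3,3]=np.array(tip)+back*T[:3,2];return T
E
python3 - <<'E'
from h import *
print(delta(tcp(get_obs()),tilt(21,20,[.4453,.1957,.041])))
E
```

```text
('off_cm', [-0.05, 0.45, 1.18], 'rot', [-20.13, -0.12, 0.52])
```

drive_tool(
  plan=[
    {"offset": [0,0.1,0.2],"delta_rot": [-4,0,0],"jaw": 5},
    {"offset": [0,0.2,0.4],"delta_rot": [-8,0,0],"jaw": 5},
    {"offset": [0,0.3,0.6],"delta_rot": [-12,0,0],"jaw": 5},
    {"offset": [0,0.4,0.9],"delta_rot": [-16,0,0],"jaw": 5},
    {"offset": [0,0.5,1.1],"delta_rot": [-20,0,0],"jaw": 5},
    {"offset": [0,0.5,1.1],"delta_rot": [-20,0,0],"jaw": 5},
    {"offset": [0,0.5,1.1],"delta_rot": [-20,0,0],"jaw": 3.5},
    {"offset": [0,0.5,1.1],"delta_rot": [-20,0,0],"jaw": 1.2},
  ],
)

```text
time: 8.03
position: [0.4578, 0.2024, 0.0347]
tool_rot: [0.558, 0.813, 0.137, 0.095]
ft_force: [0.7, -1.8, -0.0]
grip_width: 0.043
```

drive_tool(
  plan=[
    {"offset": [0,0,0],"delta_rot": [0,0,0],"jaw": 1.2},
    {"offset": [0,0,0],"delta_rot": [0,0,0],"jaw": 1.2},
    {"offset": [0,0,0],"delta_rot": [0,0,0],"jaw": 1.2},
    {"offset": [0,0,0],"delta_rot": [0,0,0],"jaw": 1.2},
    {"offset": [0,0,0],"delta_rot": [0,0,0],"jaw": 1.2},
    {"offset": [0,0,0],"delta_rot": [0,0,0],"jaw": 1.2},
    {"offset": [0,0,0],"delta_rot": [0,0,0],"jaw": 1.2},
    {"offset": [0,0,0],"delta_rot": [0,0,0],"jaw": 1.2},
  ],
)

```text
time: 8.7
position: [0.4581, 0.2024, 0.0344]
tool_rot: [0.555, 0.815, 0.136, 0.096]
ft_force: [1.5, -1.7, 2.5]
grip_width: 0.0198
```

```bash
python3 - <<'E'
from h import *
s=camera("scene");o=get_obs();T=tcp(o);print(T.round(4),o["ft_force"],o["grip_width"])
cv2.imwrite("pics/s8c.png",cv2.resize(s[215:290,375:455],None,fx=7.5,fy=7.5,interpolation=cv2.INTER_CUBIC)[:,:,::-1])
E
```

```text
[[-0.3653  0.8788  0.3069  0.4581]
 [ 0.9309  0.3465  0.1158  0.2024]
 [-0.0046  0.328  -0.9447  0.0344]
 [ 0.      0.      0.      1.    ]] [ 1.50353628 -1.565908    3.03888083] 0.019242058707276365
```

View pics/s8c.png

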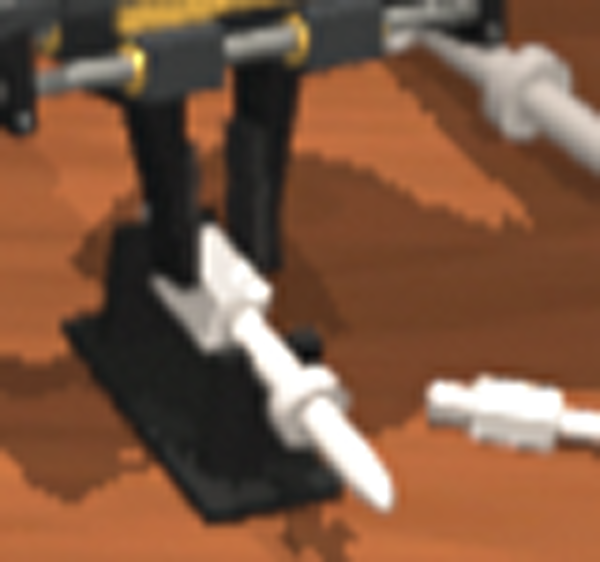

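```bash
python3 - <<'E'
from h import *
o=get_obs();print(o["q"].round(3),o["joint_torque"].round(2),o["joint_velocities"].round(3),o["grip_width"],o["ft_force"],o["moment"])
E
```

```text
[ 0.145  0.625  2.151  1.067  0.08  -2.854] [  0.83 -32.25  -1.73   0.14   0.28   0.08] [ 0.002 -0.     0.002  0.005  0.     0.001] 0.019242058707276365 [ 1.50353628 -1.565908    3.03888083] [-0.20167104 -0.16899195 -0.0154684 ]
```

The joint angles explain the shortfall. The wrist is near-singular there (q5=0.08, q6 at its limit), so 20° of tilt is too much at this reach. I'll open, back up and reduce the tilt to 10°.

drive_tool(
  plan=[
    {"offset": [0,0,0],"delta_rot": [0,0,0],"jaw": 5},
    {"offset": [0,0,0],"delta_rot": [0,0,0],"jaw": 5},
    {"offset": [0,0,0],"delta_rot": [0,0,0],"jaw": 5},
    {"offset": [0,0,-1],"delta_rot": [2,0,0],"jaw": 5},
    {"offset": [0,0,-2],"delta_rot": [4,0,0],"jaw": 5},
    {"offset": [0,0,-3],"delta_rot": [7,0,0],"jaw": 5},
    {"offset": [0,0,-4],"delta_rot": [10,0,0],"jaw": 5},
    {"offset": [0,0,-4],"delta_rot": [10,0,0],"jaw": 5},
  ],
)

```text
time: 9.42
position: [0.4434, 0.2066, 0.0657]
tool_rot: [0.558, 0.825, 0.082, 0.042]
ft_force: [-0.7, 0.3, 0.0]
grip_width: 0.0494
```

```bash
python3 - <<'E'
from h import *
o=get_obs();T=tcp(o);print(o["q"].round(3),T.round(4),o["grip_width"],o["ft_force"])
print(delta(T,tilt(21,10,[.4453,.1957,.05+.04])),delta(T,tilt(21,0,[.4453,.1957,.05+.04])))
E
```

```text
[ 0.165  0.535  2.039  0.158  0.396 -1.929] [[-0.3743  0.913   0.1621  0.4434]
 [ 0.9271  0.3643  0.0887  0.2066]
 [ 0.0219  0.1835 -0.9828  0.0657]
 [ 0.      0.      0.      1.    ]] 0.04935748421512273 [-0.65164752  0.30660783  0.0208358 ]
('off_cm', [-1.07, 0.21, -0.65], 'rot', [0.56, -1.41, 0.75]) ('off_cm', [-1.07, -0.11, -0.68], 'rot', [10.56, -1.34, 0.87])
```

drive_tool(
  plan=[
    {"offset": [-0.3,0.1,-0.7],"delta_rot": [0.5,-0.7,0.4],"jaw": 5},
    {"offset": [-0.7,0.2,-0.7],"delta_rot": [0.5,-1.4,0.7],"jaw": 5},
    {"offset": [-1.1,0.2,-0.7],"delta_rot": [0.5,-1.4,0.7],"jaw": 5},
    {"offset": [-1.1,0.2,-0.7],"delta_rot": [0.5,-1.4,0.7],"jaw": 5},
    {"offset": [-1.1,0.2,-0.7],"delta_rot": [0.5,-1.4,0.7],"jaw": 5},
    {"offset": [-1.1,0.2,-0.7],"delta_rot": [0.5,-1.4,0.7],"jaw": 5},
    {"offset": [-1.1,0.2,-0.7],"delta_rot": [0.5,-1.4,0.7],"jaw": 5},
    {"offset": [-1.1,0.2,-0.7],"delta_rot": [0.5,-1.4,0.7],"jaw": 5},
  ],
)

```text
time: 10.08
position: [0.45, 0.1973, 0.0728]
tool_rot: [0.563, 0.821, 0.075, 0.051]
ft_force: [0.3, 0.3, 0.4]
grip_width: 0.0502
```

```bash
python3 - <<'E'
from h import *
o=get_obs();T=tcp(o);print(o["q"].round(3),T.round(4))
cv2.imwrite("pics/w9.png",camera("wrist")[:,:,::-1])
t=camera("top")[:,:,::-1];cv2.imwrite("pics/t9.png",cv2.resize(t[195:270,205:305],(800,600),interpolation=cv2.INTER_CUBIC))
print(delta(T,tilt(21,10,[.4453,.1957,.044])))
E
```

```text
[ 0.159  0.521  2.026  0.095  0.419 -1.864] [[-0.3598  0.9178  0.1682  0.45  ]
 [ 0.933   0.3537  0.0661  0.1973]
 [ 0.0012  0.1807 -0.9835  0.0728]
 [ 0.      0.      0.      1.    ]]
('off_cm', [0.01, -1.03, 4.54], 'rot', [0.41, -0.08, 0.07])
```

View pics/w9.png

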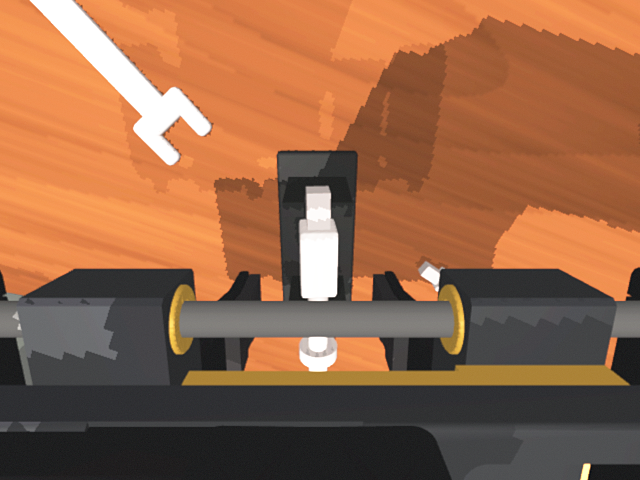

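View pics/t9.png

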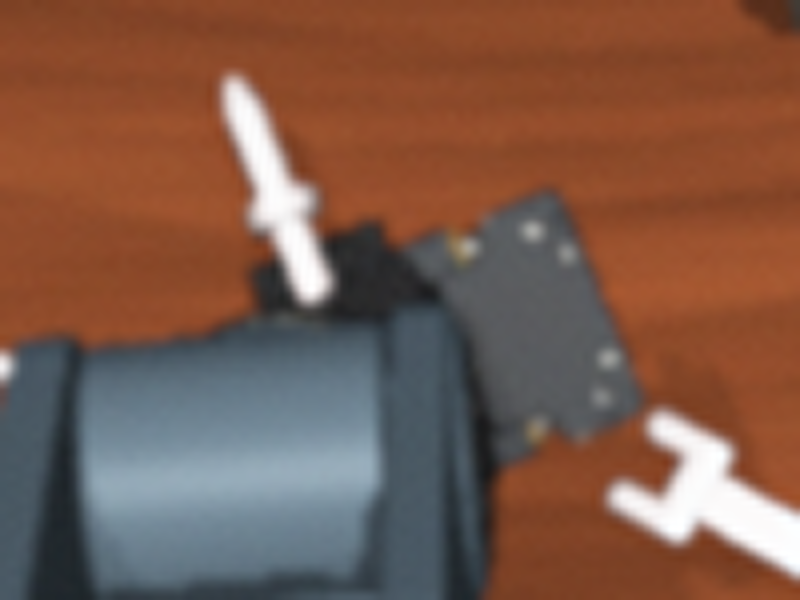

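The wrist view shows the pin centred under the hand (handle column 318, tail end at (318,188)), and the top crop shows its tip unmoved at (235,75). Descending and closing.

drive_tool(
  plan=[
    {"offset": [0,-0.3,1.3],"delta_rot": [0.4,0,0],"jaw": 5},
    {"offset": [0,-0.6,2.6],"delta_rot": [0.4,0,0],"jaw": 5},
    {"offset": [0,-0.9,3.8],"delta_rot": [0.4,0,0],"jaw": 5},
    {"offset": [0,-1,4.5],"delta_rot": [0.4,0,0],"jaw": 5},
    {"offset": [0,-1,4.5],"delta_rot": [0.4,0,0],"jaw": 5},
    {"offset": [0,-1,4.5],"delta_rot": [0.4,0,0],"jaw": 3.5},
    {"offset": [0,-1,4.5],"delta_rot": [0.4,0,0],"jaw": 1.2},
    {"offset": [0,-1,4.5],"delta_rot": [0.4,0,0],"jaw": 1.2},
  ],
)

```text
time: 10.85
position: [0.4494, 0.197, 0.0277]
tool_rot: [0.564, 0.821, 0.073, 0.05]
ft_force: [-0.1, -0.7, -0.5]
grip_width: 0.0373
```

drive_tool(
  plan=[
    {"offset": [0,0,0],"delta_rot": [0,0,0],"jaw": 1.2},
    {"offset": [0,0,0],"delta_rot": [0,0,0],"jaw": 1.2},
    {"offset": [0,0,0],"delta_rot": [0,0,0],"jaw": 1.2},
    {"offset": [0,0,0],"delta_rot": [0,0,0],"jaw": 1.2},
    {"offset": [0,0,0],"delta_rot": [0,0,0],"jaw": 1.2},
    {"offset": [0,0,0],"delta_rot": [0,0,0],"jaw": 1.2},
    {"offset": [0,0,0],"delta_rot": [0,0,0],"jaw": 1.2},
    {"offset": [0,0,0],"delta_rot": [0,0,0],"jaw": 1.2},
  ],
)

```text
time: 11.52
position: [0.4491, 0.1969, 0.0274]
tool_rot: [0.564, 0.821, 0.073, 0.05]
ft_force: [-1.2, -1.1, 5.9]
grip_width: 0.0195
```

```bash
python3 - <<'E'
from h import *
s=camera("scene");o=get_obs();T=tcp(o);print(o["q"].round(3),T.round(4),o["ft_force"],o["moment"],o["grip_width"])
cv2.imwrite("pics/s10c.png",cv2.resize(s[215:290,375:455],None,fx=7.5,fy=7.5,interpolation=cv2.INTER_CUBIC)[:,:,::-1])
E
```

```text
[ 0.159  0.623  2.05   0.126  0.298 -1.897] [[-3.598e-01  9.186e-01  1.635e-01  4.491e-01]
 [ 9.330e-01  3.541e-01  6.380e-02  1.969e-01]
 [ 7.000e-04  1.755e-01 -9.845e-01  2.740e-02]
 [ 0.000e+00  0.000e+00  0.000e+00  1.000e+00]] [-1.08473458  0.21287696  5.57506573] [-0.01899797  0.04894847 -0.10748402] 0.019569892047172303
```

View pics/s10c.png

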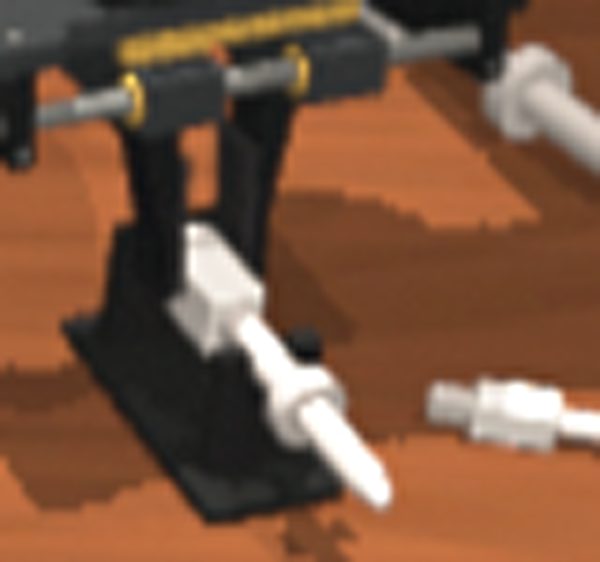

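The fingers now hold the handle at 19.5 mm, and the crop shows the left pad well down its side at (165,295). Lifting straight up.

drive_tool(
  plan=[
    {"offset": [0,0.03,-0.15],"delta_rot": [0,0,0],"jaw": 1.2},
    {"offset": [0,0.1,-0.5],"delta_rot": [0,0,0],"jaw": 1.2},
    {"offset": [0,0.2,-1.2],"delta_rot": [0,0,0],"jaw": 1.2},
    {"offset": [0,0.4,-2.2],"delta_rot": [0,0,0],"jaw": 1.2},
    {"offset": [0,0.6,-3.2],"delta_rot": [0,0,0],"jaw": 1.2},
    {"offset": [0,0.7,-4],"delta_rot": [0,0,0],"jaw": 1.2},
    {"offset": [0,0.8,-4.5],"delta_rot": [0,0,0],"jaw": 1.2},
    {"offset": [0,0.8,-4.5],"delta_rot": [0,0,0],"jaw": 1.2},
  ],
)

```text
time: 12.23
position: [0.4495, 0.1969, 0.074]
tool_rot: [0.563, 0.821, 0.073, 0.05]
ft_force: [-0.0, 0.1, -1.0]
grip_width: 0.0193
```

```bash
python3 - <<'E'
from h import *
s=camera("scene");o=get_obs();T=tcp(o);print(o["q"].round(3),T.round(4),o["ft_force"],o["moment"],o["grip_width"])
cv2.imwrite("pics/s11c.png",cv2.resize(s[200:290,375:465],None,fx=6.6,fy=6.6,interpolation=cv2.INTER_CUBIC)[:,:,::-1])
cv2.imwrite("pics/w11.png",camera("wrist")[:,:,::-1])
E
```

```text
[ 0.159  0.52   2.024  0.09   0.427 -1.858] [[-3.600e-01  9.184e-01  1.639e-01  4.492e-01]
 [ 9.329e-01  3.543e-01  6.390e-02  1.969e-01]
 [ 6.000e-04  1.759e-01 -9.844e-01  7.340e-02]
 [ 0.000e+00  0.000e+00  0.000e+00  1.000e+00]] [ 0.56566734 -0.04933407 -1.26814936] [-0.05652474  0.21786824  0.05072693] 0.01940630731075723
```

View pics/s11c.png

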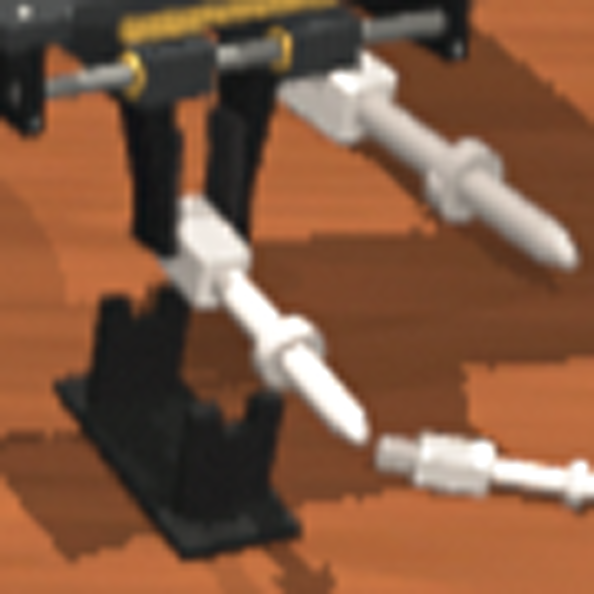

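View pics/w11.png

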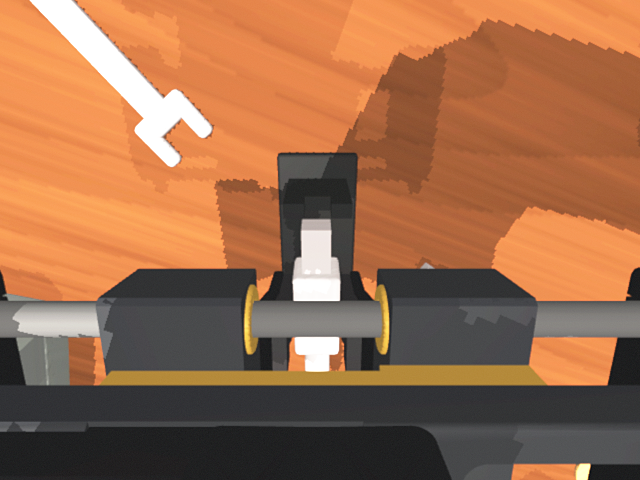

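```bash
python3 - <<'E'
from h import *
c=calibration("scene");f=lambda p:((proj(c,c["pose"],p)-[375,200]+.5)*6.6-.5).round(0)
T=tcp(get_obs());a=np.radians(20.8);u=np.array([np.cos(a),np.sin(a),0])
for z in(.086,.096,.101):
  for y in(19.8,20.8,21.8):
    a=np.radians(y);u=np.array([np.cos(a),np.sin(a),0]);g=np.array([.4502,.1975,z]);print(z,y,"tip",f(g+.115*u),"collar",f(g+.07*u),"handle front",f(g+.02*u))
E
```

```text
0.086 19.8 tip [346. 461.] collar [283. 384.] handle front [217. 304.]
0.086 20.8 tip [351. 460.] collar [286. 383.] handle front [218. 304.]
0.086 21.8 tip [357. 459.] collar [289. 383.] handle front [219. 304.]
0.096 19.8 tip [351. 438.] collar [287. 361.] handle front [221. 281.]
0.096 20.8 tip [356. 437.] collar [290. 361.] handle front [222. 281.]
0.096 21.8 tip [361. 436.] collar [293. 360.] handle front [223. 281.]
0.101 19.8 tip [353. 426.] collar [289. 350.] handle front [223. 270.]
0.101 20.8 tip [359. 425.] collar [292. 349.] handle front [224. 270.]
0.101 21.8 tip [364. 424.] collar [296. 348.] handle front [225. 270.]
```

The pin is clear of the rest and level. Its tip at (360,435) and collar at (295,358) match a height of 96 mm and a yaw near 21°, as computed. Next I'll carry it to the front of the recess.

```bash
cat >> h.py <<'E'
YAW=7.42;U=np.array([np.cos(np.radians(YAW)),np.sin(np.radians(YAW)),0]);V=np.array([-U[1],U[0],0])
FACE=np.array([.6387,-.0868,.063])
def tcp_for(xf,yf,zf=0.,yaw=YAW,t=10.1): # pin tip at (xf,yf,zf) in unit_face -> TCP pose
    a=np.radians(yaw);u=np.array([np.cos(a),np.sin(a),0])
    tip=FACE+U*xf+V*yf+[0,0,zf]
    T=tilt(yaw,t,[0,0,0],0);T[:3,3]=tip-u*.116-[0,0,.0226];return T
def tip_of(T):
    y=T[:3,1].copy();y[2]=0;y/=np.linalg.norm(y);p=T[:3,3]+y*.116+[0,0,.0226]-FACE
    return np.array([p@U,p@V,p[2]])*1000
E
python3 - <<'E'
from h import *
T=tcp(get_obs());print(tip_of(T));G=tcp_for(-.085,0,.02);print(G.round(3),delta(T,G))
E
```

```text
[-38.92570848 333.1525338   32.54702248]
[[-0.129  0.976  0.174  0.439]
 [ 0.992  0.127  0.023 -0.113]
 [ 0.     0.175 -0.985  0.06 ]
 [ 0.     0.     0.     1.   ]] ('off_cm', [-28.54, -12.06, -0.89], 'rot', [-0.03, -2.44, 13.46])
```

drive_tool(
  plan=[
    {"offset": [-1,-0.6,0],"delta_rot": [0,0,0.5],"jaw": 1.2},
    {"offset": [-3,-1.6,-0.1],"delta_rot": [0,-0.2,1.2],"jaw": 1.2},
    {"offset": [-5.5,-2.8,-0.2],"delta_rot": [0,-0.4,2.5],"jaw": 1.2},
    {"offset": [-8,-4,-0.3],"delta_rot": [0,-0.7,4],"jaw": 1.2},
    {"offset": [-10.5,-5.2,-0.4],"delta_rot": [0,-0.9,5.2],"jaw": 1.2},
    {"offset": [-13,-6.2,-0.5],"delta_rot": [0,-1.1,6.2],"jaw": 1.2},
    {"offset": [-15.5,-7.2,-0.6],"delta_rot": [0,-1.3,7.3],"jaw": 1.2},
    {"offset": [-18,-8.2,-0.6],"delta_rot": [0,-1.6,8.5],"jaw": 1.2},
  ],
)

```text
time: 13.0
position: [0.437, -0.0018, 0.0638]
tool_rot: [0.624, 0.776, 0.068, 0.055]
ft_force: [0.7, -0.7, -1.7]
grip_width: 0.0198
```

```bash
python3 - <<'E'
from h import *
o=get_obs();T=tcp(o);print(o["q"].round(3),tip_of(T),o["grip_width"]);print(delta(T,tcp_for(-.085,0,.02)))
E
```

```text
[-0.332  0.509  2.156  0.276  0.338 -2.373] [-73.51881939 120.36522072  23.36801512] 0.019818604444769097
('off_cm', [-10.89, -2.17, -0.04], 'rot', [-0.08, -0.85, 4.89])
```

drive_tool(
  plan=[
    {"offset": [-2,-0.4,0],"delta_rot": [0,-0.1,0.8],"jaw": 1.2},
    {"offset": [-4,-0.8,0],"delta_rot": [0,-0.3,1.6],"jaw": 1.2},
    {"offset": [-6,-1.2,0],"delta_rot": [0,-0.4,2.4],"jaw": 1.2},
    {"offset": [-8,-1.6,0],"delta_rot": [0,-0.6,3.5],"jaw": 1.2},
    {"offset": [-9.5,-1.8,0],"delta_rot": [0,-0.8,4.5],"jaw": 1.2},
    {"offset": [-10.5,-1.6,0],"delta_rot": [0,-0.8,4.9],"jaw": 1.2},
    {"offset": [-10.9,-1.3,0],"delta_rot": [0,-0.8,4.9],"jaw": 1.2},
    {"offset": [-10.9,-1.1,0],"delta_rot": [0,-0.8,4.9],"jaw": 1.2},
  ],
)

```text
time: 13.67
position: [0.4512, -0.1102, 0.0623]
tool_rot: [0.657, 0.749, 0.066, 0.058]
ft_force: [0.6, 0.5, -1.7]
grip_width: 0.0194
```

```bash
python3 - <<'E'
from h import *
o=get_obs();T=tcp(o);print(o["q"].round(3),tip_of(T),o["grip_width"]);print(delta(T,tcp_for(-.06,0,.0)))
t=camera("top")[:,:,::-1];cv2.imwrite("pics/t12.png",cv2.resize(t[105:255,270:430],(800,750),interpolation=cv2.INTER_CUBIC)[:600])
cv2.imwrite("pics/w12.png",camera("wrist")[:,:,::-1])
E
```

```text
[-0.563  0.53   2.084  0.287  0.406 -2.521] [-72.92213345   0.99474563  21.86581985] 0.019438978618473865
('off_cm', [-0.1, 0.89, 2.38], 'rot', [-0.0, 0.0, 0.01])
```

View pics/t12.png

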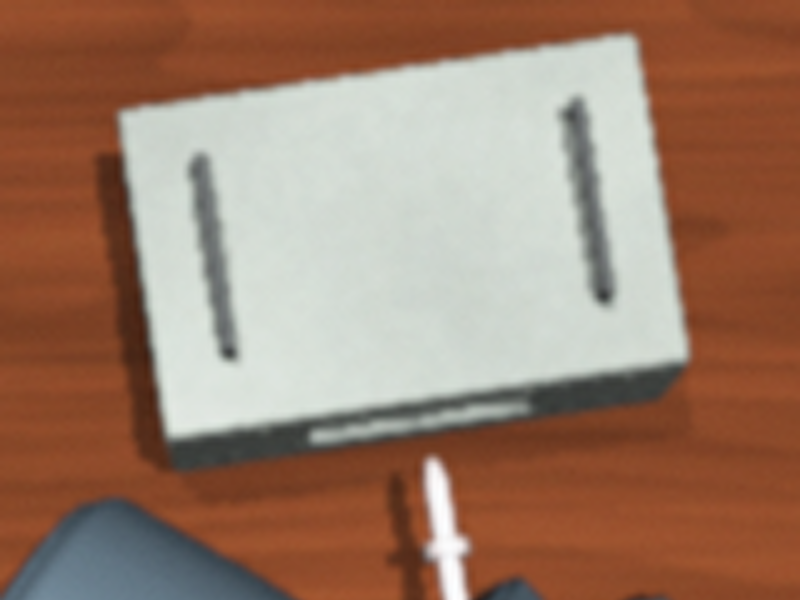

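View pics/w12.png

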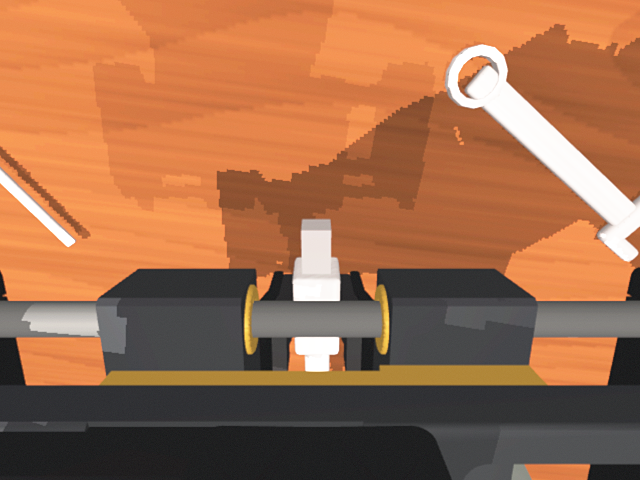

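The top view shows the pin pointing squarely at the recess, with its tip at (432,458) and collar at (447,548) in the crop. The wrist view shows the grip unchanged. I'll check the tip pose against the model.

```bash
python3 - <<'E'
from h import *
f=lambda p:[270+(p[0]+.5)/5-.5,105+(p[1]+.5)/5-.5]
a=ray("top",f((431.5,457)),.085);b=ray("top",f((453,590)),.085);c=ray("top",f((447,548)),.085)
for p in(a,b,c):
  q=p-FACE;print(p.round(4),(q@U*1000).round(1),(q@V*1000).round(1))
print(np.degrees(np.arctan2(*(a-b)[[1,0]])))
E
```

```text
[ 0.5679 -0.095   0.085 ] -71.2 1.0
[ 0.496  -0.1047  0.085 ] -143.8 0.7
[ 0.5186 -0.1021  0.085 ] -121.0 0.4
7.6691173032891236
```

drive_tool(
  plan=[
    {"offset": [-0.05,0.2,0.6],"delta_rot": [0,0,0],"jaw": 1.2},
    {"offset": [-0.1,0.5,1.3],"delta_rot": [0,0,0],"jaw": 1.2},
    {"offset": [-0.1,0.7,1.9],"delta_rot": [0,0,0],"jaw": 1.2},
    {"offset": [-0.1,0.9,2.35],"delta_rot": [0,0,0],"jaw": 1.2},
    {"offset": [-0.1,1.7,2.5],"delta_rot": [0,0,0],"jaw": 1.2},
    {"offset": [-0.1,2.7,2.65],"delta_rot": [0,0,0],"jaw": 1.2},
    {"offset": [-0.1,3.8,2.85],"delta_rot": [0,0,0],"jaw": 1.2},
    {"offset": [-0.1,4.4,3],"delta_rot": [0,0,0],"jaw": 1.2},
  ],
)

```text
time: 14.43
position: [0.4999, -0.1039, 0.0401]
tool_rot: [0.657, 0.749, 0.066, 0.058]
ft_force: [0.1, -0.6, -2.0]
grip_width: 0.0197
```

```bash
python3 - <<'E'
from h import *
o=get_obs();T=tcp(o);print(o["q"].round(3),tip_of(T),o["grip_width"],o["ft_force"]);print(delta(T,tcp_for(-.008,0,.0)))
E
```

```text
[-0.492  0.608  1.984  0.255  0.418 -2.42 ] [-23.80739195   1.15479309  -0.32240368] 0.01972586611557533 [ 0.06832578 -0.64159982 -1.9841068 ]
('off_cm', [-0.1, 1.56, 0.25], 'rot', [-0.0, -0.01, 0.1])
```

drive_tool(
  plan=[
    {"offset": [0,0.3,0.05],"delta_rot": [0,0,0],"jaw": 1.2},
    {"offset": [0,0.6,0.1],"delta_rot": [0,0,0],"jaw": 1.2},
    {"offset": [0,0.9,0.15],"delta_rot": [0,0,0],"jaw": 1.2},
    {"offset": [0,1.2,0.2],"delta_rot": [0,0,0],"jaw": 1.2},
    {"offset": [0,1.4,0.24],"delta_rot": [0,0,0],"jaw": 1.2},
    {"offset": [0,1.6,0.28],"delta_rot": [0,0,0],"jaw": 1.2},
    {"offset": [0,1.8,0.31],"delta_rot": [0,0,0],"jaw": 1.2},
    {"offset": [0,1.9,0.33],"delta_rot": [0,0,0],"jaw": 1.2},
  ],
)

```text
time: 15.1
position: [0.5179, -0.1016, 0.0406]
tool_rot: [0.657, 0.749, 0.066, 0.058]
ft_force: [1.1, 0.3, -1.6]
grip_width: 0.0201
```

drive_tool(
  plan=[
    {"offset": [0,0.05,0.01],"delta_rot": [0,0,0],"jaw": 1.2},
    {"offset": [0,0.1,0.02],"delta_rot": [0,0,0],"jaw": 1.2},
    {"offset": [0,0.15,0.03],"delta_rot": [0,0,0],"jaw": 1.2},
    {"offset": [0,0.2,0.035],"delta_rot": [0,0,0],"jaw": 1.2},
    {"offset": [0,0.25,0.04],"delta_rot": [0,0,0],"jaw": 1.2},
    {"offset": [0,0.3,0.05],"delta_rot": [0,0,0],"jaw": 1.2},
    {"offset": [0,0.3,0.05],"delta_rot": [0,0,0],"jaw": 1.2},
    {"offset": [0,0.3,0.05],"delta_rot": [0,0,0],"jaw": 1.2},
  ],
)

```text
time: 15.77
position: [0.5207, -0.1011, 0.0406]
tool_rot: [0.657, 0.749, 0.066, 0.058]
ft_force: [-0.6, 0.1, -1.8]
grip_width: 0.0198
```

drive_tool(
  plan=[
    {"offset": [0,0.05,0.01],"delta_rot": [0,0,0],"jaw": 1.2},
    {"offset": [0,0.1,0.02],"delta_rot": [0,0,0],"jaw": 1.2},
    {"offset": [0,0.15,0.03],"delta_rot": [0,0,0],"jaw": 1.2},
    {"offset": [0,0.2,0.035],"delta_rot": [0,0,0],"jaw": 1.2},
    {"offset": [0,0.2,0.035],"delta_rot": [0,0,0],"jaw": 1.2},
    {"offset": [0,0.25,0.04],"delta_rot": [0,0,0],"jaw": 1.2},
    {"offset": [0,0.25,0.04],"delta_rot": [0,0,0],"jaw": 1.2},
    {"offset": [0,0.25,0.04],"delta_rot": [0,0,0],"jaw": 1.2},
  ],
)

```text
time: 16.43
position: [0.5232, -0.1007, 0.0406]
tool_rot: [0.657, 0.749, 0.066, 0.058]
ft_force: [0.4, -0.3, -1.3]
grip_width: 0.0197
```

drive_tool(
  plan=[
    {"offset": [0,0.05,0.01],"delta_rot": [0,0,0],"jaw": 1.2},
    {"offset": [0,0.1,0.02],"delta_rot": [0,0,0],"jaw": 1.2},
    {"offset": [0,0.1,0.02],"delta_rot": [0,0,0],"jaw": 1.2},
    {"offset": [0,0.15,0.03],"delta_rot": [0,0,0],"jaw": 1.2},
    {"offset": [0,0.15,0.03],"delta_rot": [0,0,0],"jaw": 1.2},
    {"offset": [0,0.2,0.035],"delta_rot": [0,0,0],"jaw": 1.2},
    {"offset": [0,0.2,0.035],"delta_rot": [0,0,0],"jaw": 1.2},
    {"offset": [0,0.2,0.035],"delta_rot": [0,0,0],"jaw": 1.2},
  ],
)

```text
time: 17.1
position: [0.5253, -0.1005, 0.0407]
tool_rot: [0.657, 0.749, 0.066, 0.058]
ft_force: [-0.2, -0.2, -1.9]
grip_width: 0.0197
```

drive_tool(
  plan=[
    {"offset": [0,0.05,0.01],"delta_rot": [0,0,0],"jaw": 1.2},
    {"offset": [0,0.1,0.02],"delta_rot": [0,0,0],"jaw": 1.2},
    {"offset": [0,0.1,0.02],"delta_rot": [0,0,0],"jaw": 1.2},
    {"offset": [0,0.15,0.03],"delta_rot": [0,0,0],"jaw": 1.2},
    {"offset": [0,0.15,0.03],"delta_rot": [0,0,0],"jaw": 1.2},
    {"offset": [0,0.2,0.035],"delta_rot": [0,0,0],"jaw": 1.2},
    {"offset": [0,0.2,0.035],"delta_rot": [0,0,0],"jaw": 1.2},
    {"offset": [0,0.2,0.035],"delta_rot": [0,0,0],"jaw": 1.2},
  ],
)

```text
time: 17.77
position: [0.5273, -0.1003, 0.0407]
tool_rot: [0.657, 0.749, 0.066, 0.058]
ft_force: [-1.1, -0.7, -1.2]
grip_width: 0.0193
```

```bash
python3 - <<'E'
from h import *
o=get_obs();T=tcp(o);print(o["q"].round(3),tip_of(T),o["grip_width"],o["ft_force"],o["moment"])
E
```

```text
[-0.457  0.623  1.92   0.22   0.462 -2.349] [3.77526609 1.16219859 0.27736757] 0.019335506888833662 [-1.1000713  -0.70458407 -1.22203318] [0.00083417 0.28391305 0.05579684]
```

drive_tool(
  plan=[
    {"offset": [0,0.05,0.01],"delta_rot": [0,0,0],"jaw": 1.2},
    {"offset": [0,0.1,0.02],"delta_rot": [0,0,0],"jaw": 1.2},
    {"offset": [0,0.1,0.02],"delta_rot": [0,0,0],"jaw": 1.2},
    {"offset": [0,0.15,0.03],"delta_rot": [0,0,0],"jaw": 1.2},
    {"offset": [0,0.15,0.03],"delta_rot": [0,0,0],"jaw": 1.2},
    {"offset": [0,0.2,0.035],"delta_rot": [0,0,0],"jaw": 1.2},
    {"offset": [0,0.2,0.035],"delta_rot": [0,0,0],"jaw": 1.2},
    {"offset": [0,0.2,0.035],"delta_rot": [0,0,0],"jaw": 1.2},
  ],
)

```text
time: 18.43
position: [0.5293, -0.1, 0.0407]
tool_rot: [0.657, 0.749, 0.066, 0.058]
ft_force: [-1.0, -0.9, -1.3]
grip_width: 0.0197
```

```bash
python3 - <<'E'
from h import *
o=get_obs();T=tcp(o);print(tip_of(T),o["grip_width"],o["ft_force"],o["moment"])
E
```

```text
[5.77792895 1.18842603 0.27216951] 0.01965333571664702 [-0.99670737 -0.9235632  -1.33744963] [0.02366154 0.2560487  0.03330082]
```

```bash
python3 - <<'E'
from h import *
cv2.imwrite("pics/w13.png",camera("wrist")[:,:,::-1])
t=camera("top")[:,:,::-1];cv2.imwrite("pics/t13.png",cv2.resize(t[155:255,310:420],(660,600),interpolation=cv2.INTER_CUBIC))
E
```

```text
(no output)
```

View pics/w13.png

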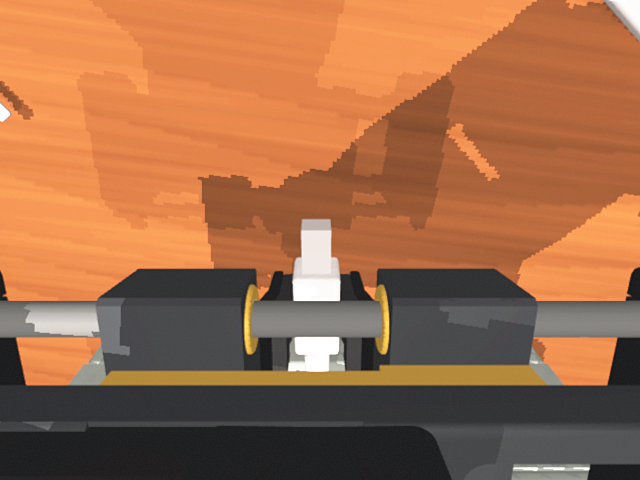

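View pics/t13.png

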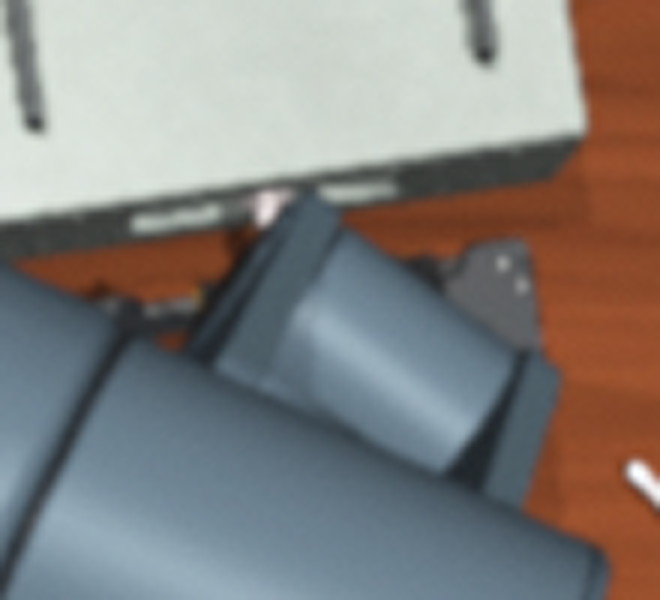

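In the wrist view the tail end is still at (316,220), so the pin has not slipped in the grip. Continuing gently.

drive_tool(
  plan=[
    {"offset": [0,0.05,0.01],"delta_rot": [0,0,0],"jaw": 1.2},
    {"offset": [0,0.1,0.02],"delta_rot": [0,0,0],"jaw": 1.2},
    {"offset": [0,0.1,0.02],"delta_rot": [0,0,0],"jaw": 1.2},
    {"offset": [0,0.15,0.03],"delta_rot": [0,0,0],"jaw": 1.2},
    {"offset": [0,0.15,0.03],"delta_rot": [0,0,0],"jaw": 1.2},
    {"offset": [0,0.2,0.035],"delta_rot": [0,0,0],"jaw": 1.2},
    {"offset": [0,0.2,0.035],"delta_rot": [0,0,0],"jaw": 1.2},
    {"offset": [0,0.2,0.035],"delta_rot": [0,0,0],"jaw": 1.2},
  ],
)

```text
time: 19.2
position: [0.5313, -0.0997, 0.0407]
tool_rot: [0.657, 0.749, 0.066, 0.058]
ft_force: [-0.0, -0.1, -1.4]
grip_width: 0.0197
```

```bash
python3 - <<'E'
from h import *
o=get_obs();T=tcp(o);print(tip_of(T),o["grip_width"],o["ft_force"],o["moment"])
E
```

```text
[7.83731938 1.19554289 0.28638844] 0.019696927770251463 [-0.03217653 -0.07545681 -1.35048642] [ 0.01859701  0.25503474 -0.01386249]
```

drive_tool(
  plan=[
    {"offset": [0,0.05,0.01],"delta_rot": [0,0,0],"jaw": 1.2},
    {"offset": [0,0.1,0.02],"delta_rot": [0,0,0],"jaw": 1.2},
    {"offset": [0,0.15,0.03],"delta_rot": [0,0,0],"jaw": 1.2},
    {"offset": [0,0.2,0.035],"delta_rot": [0,0,0],"jaw": 1.2},
    {"offset": [0,0.25,0.04],"delta_rot": [0,0,0],"jaw": 1.2},
    {"offset": [0,0.3,0.05],"delta_rot": [0,0,0],"jaw": 1.2},
    {"offset": [0,0.3,0.05],"delta_rot": [0,0,0],"jaw": 1.2},
    {"offset": [0,0.3,0.05],"delta_rot": [0,0,0],"jaw": 1.2},
  ],
)

```text
time: 19.87
position: [0.5342, -0.0992, 0.0407]
tool_rot: [0.657, 0.749, 0.066, 0.058]
ft_force: [0.3, 0.4, -2.4]
grip_width: 0.0198
```

```bash
python3 - <<'E'
from h import *
o=get_obs();T=tcp(o);print(tip_of(T),o["grip_width"],o["ft_force"],o["moment"])
E
```

```text
[10.81983558  1.30066171  0.28207366] 0.019789976983491688 [ 0.33417724  0.44402657 -2.3903314 ] [0.08177332 0.24634407 0.01548426]
```

drive_tool(
  plan=[
    {"offset": [0,0.05,0.01],"delta_rot": [0,0,0],"jaw": 1.2},
    {"offset": [0,0.1,0.02],"delta_rot": [0,0,0],"jaw": 1.2},
    {"offset": [0,0.15,0.03],"delta_rot": [0,0,0],"jaw": 1.2},
    {"offset": [0,0.2,0.035],"delta_rot": [0,0,0],"jaw": 1.2},
    {"offset": [0,0.25,0.04],"delta_rot": [0,0,0],"jaw": 1.2},
    {"offset": [0,0.3,0.05],"delta_rot": [0,0,0],"jaw": 1.2},
    {"offset": [0,0.3,0.05],"delta_rot": [0,0,0],"jaw": 1.2},
    {"offset": [0,0.3,0.05],"delta_rot": [0,0,0],"jaw": 1.2},
  ],
)

```text
time: 20.53
position: [0.5374, -0.0988, 0.0407]
tool_rot: [0.657, 0.749, 0.066, 0.058]
ft_force: [-0.8, 1.0, -1.7]
grip_width: 0.0194
```

```bash
python3 - <<'E'
from h import *
o=get_obs();T=tcp(o);print(tip_of(T),o["grip_width"],o["ft_force"],o["moment"])
E
```

```text
[13.95853027  1.36662466  0.33797703] 0.01941689481599611 [-0.77363013  0.99012219 -1.69400607] [0.1777992  0.27427103 0.1896217 ]
```

Force and moment both push the nose to +y (Fy ≈ 1 N, Mz ≈ 0.19 N·m), so the nose is in the hole and touching one side. I'll follow that force and advance.

drive_tool(
  plan=[
    {"offset": [0.05,0,0],"delta_rot": [0,0,0],"jaw": 1.2},
    {"offset": [0.1,0.05,0.01],"delta_rot": [0,0,0],"jaw": 1.2},
    {"offset": [0.1,0.1,0.02],"delta_rot": [0,0,0],"jaw": 1.2},
    {"offset": [0.1,0.15,0.03],"delta_rot": [0,0,0],"jaw": 1.2},
    {"offset": [0.1,0.2,0.035],"delta_rot": [0,0,0],"jaw": 1.2},
    {"offset": [0.1,0.25,0.04],"delta_rot": [0,0,0],"jaw": 1.2},
    {"offset": [0.1,0.3,0.05],"delta_rot": [0,0,0],"jaw": 1.2},
    {"offset": [0.1,0.3,0.05],"delta_rot": [0,0,0],"jaw": 1.2},
  ],
)

```text
time: 21.2
position: [0.5405, -0.0977, 0.0408]
tool_rot: [0.657, 0.749, 0.066, 0.058]
ft_force: [-0.7, 0.8, -1.6]
grip_width: 0.0197
```

```bash
python3 - <<'E'
from h import *
o=get_obs();T=tcp(o);print(tip_of(T),o["grip_width"],o["ft_force"],o["moment"])
E
```

```text
[17.1999281   2.01075984  0.4484866 ] 0.01968936500843599 [-0.68323128  0.78986326 -1.60932238] [-0.03960903  0.16339989  0.02787172]
```

drive_tool(
  plan=[
    {"offset": [0.03,0.05,0.01],"delta_rot": [0,0,0],"jaw": 1.2},
    {"offset": [0.05,0.1,0.02],"delta_rot": [0,0,0],"jaw": 1.2},
    {"offset": [0.05,0.2,0.035],"delta_rot": [0,0,0],"jaw": 1.2},
    {"offset": [0.05,0.3,0.05],"delta_rot": [0,0,0],"jaw": 1.2},
    {"offset": [0.05,0.4,0.07],"delta_rot": [0,0,0],"jaw": 1.2},
    {"offset": [0.05,0.5,0.09],"delta_rot": [0,0,0],"jaw": 1.2},
    {"offset": [0.05,0.5,0.09],"delta_rot": [0,0,0],"jaw": 1.2},
    {"offset": [0.05,0.5,0.09],"delta_rot": [0,0,0],"jaw": 1.2},
  ],
)

```text
time: 21.87
position: [0.5453, -0.0964, 0.0408]
tool_rot: [0.657, 0.749, 0.066, 0.058]
ft_force: [0.3, 0.4, -1.7]
grip_width: 0.02
```

```bash
python3 - <<'E'
from h import *
o=get_obs();T=tcp(o);print(tip_of(T),o["grip_width"],o["ft_force"],o["moment"])
E
```

```text
[22.10311484  2.71134283  0.35217094] 0.020038541593459188 [ 0.31157523  0.43425728 -1.71249014] [ 0.02019272  0.18676081 -0.01727625]
```

Smooth. Advancing further.

drive_tool(
  plan=[
    {"offset": [0,0.1,0.02],"delta_rot": [0,0,0],"jaw": 1.2},
    {"offset": [0,0.2,0.035],"delta_rot": [0,0,0],"jaw": 1.2},
    {"offset": [0,0.3,0.05],"delta_rot": [0,0,0],"jaw": 1.2},
    {"offset": [0,0.4,0.07],"delta_rot": [0,0,0],"jaw": 1.2},
    {"offset": [0,0.5,0.09],"delta_rot": [0,0,0],"jaw": 1.2},
    {"offset": [0,0.6,0.105],"delta_rot": [0,0,0],"jaw": 1.2},
    {"offset": [0,0.7,0.12],"delta_rot": [0,0,0],"jaw": 1.2},
    {"offset": [0,0.7,0.12],"delta_rot": [0,0,0],"jaw": 1.2},
  ],
)

```text
time: 22.53
position: [0.5525, -0.0955, 0.0409]
tool_rot: [0.657, 0.749, 0.066, 0.058]
ft_force: [0.2, -0.4, -1.7]
grip_width: 0.0196
```

```bash
python3 - <<'E'
from h import *
o=get_obs();T=tcp(o);print(tip_of(T),o["grip_width"],o["ft_force"],o["moment"])
E
```

```text
[29.41232424  2.61431857  0.45162972] 0.019556688719426635 [ 0.17414626 -0.38817837 -1.73375902] [ 0.00327535  0.25870086 -0.01176118]
```

drive_tool(
  plan=[
    {"offset": [0,0.1,0.02],"delta_rot": [0,0,0],"jaw": 1.2},
    {"offset": [0,0.2,0.035],"delta_rot": [0,0,0],"jaw": 1.2},
    {"offset": [0,0.3,0.05],"delta_rot": [0,0,0],"jaw": 1.2},
    {"offset": [0,0.4,0.07],"delta_rot": [0,0,0],"jaw": 1.2},
    {"offset": [0,0.5,0.09],"delta_rot": [0,0,0],"jaw": 1.2},
    {"offset": [0,0.6,0.105],"delta_rot": [0,0,0],"jaw": 1.2},
    {"offset": [0,0.7,0.12],"delta_rot": [0,0,0],"jaw": 1.2},
    {"offset": [0,0.7,0.12],"delta_rot": [0,0,0],"jaw": 1.2},
  ],
)

```text
time: 23.2
position: [0.5596, -0.0945, 0.0409]
tool_rot: [0.657, 0.749, 0.066, 0.058]
ft_force: [-0.4, 0.2, -1.2]
grip_width: 0.0197
```

```bash
python3 - <<'E'
from h import *
o=get_obs();T=tcp(o);print(tip_of(T),o["grip_width"],o["ft_force"],o["moment"])
s=camera("scene")[:,:,::-1];cv2.imwrite("pics/s14.png",cv2.resize(s[180:330,190:390],(800,600),interpolation=cv2.INTER_CUBIC))
cv2.imwrite("pics/w14.png",camera("wrist")[:,:,::-1])
E
```

```text
[36.52141267  2.66195181  0.46836668] 0.0196957600273046 [-0.3830617   0.21487418 -1.24470664] [-0.01240564  0.18988363 -0.05687709]
```

View pics/s14.png

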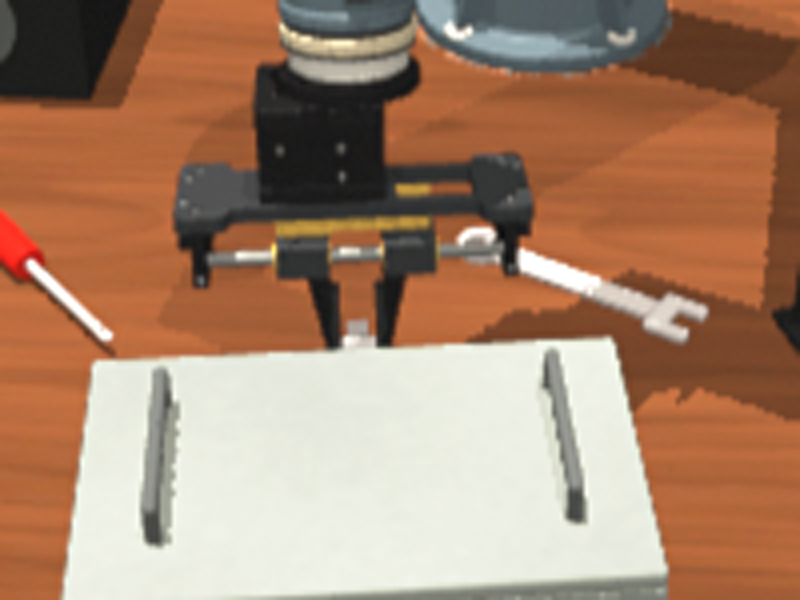

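View pics/w14.png

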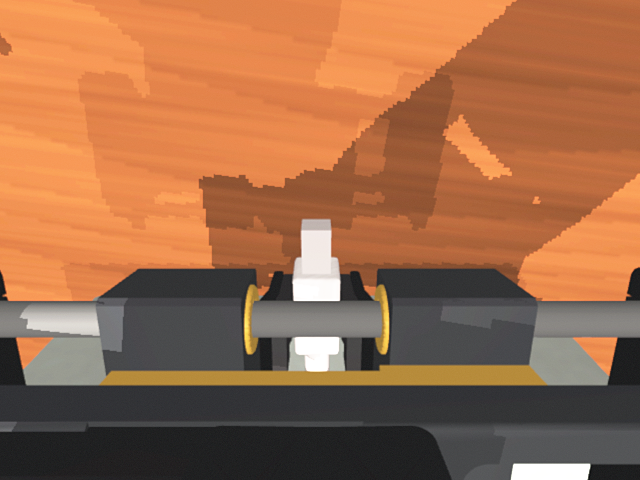

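The scene view shows the hand well clear of the unit's top: rod blocks at (410,250), top edge at row 345. In the wrist view the tail is still at (316,220), so nothing has slipped. Two more gentle pushes should bring the collar to the face.

drive_tool(
  plan=[
    {"offset": [0,0.1,0.02],"delta_rot": [0,0,0],"jaw": 1.2},
    {"offset": [0,0.2,0.035],"delta_rot": [0,0,0],"jaw": 1.2},
    {"offset": [0,0.3,0.05],"delta_rot": [0,0,0],"jaw": 1.2},
    {"offset": [0,0.4,0.07],"delta_rot": [0,0,0],"jaw": 1.2},
    {"offset": [0,0.45,0.08],"delta_rot": [0,0,0],"jaw": 1.2},
    {"offset": [0,0.5,0.09],"delta_rot": [0,0,0],"jaw": 1.2},
    {"offset": [0,0.5,0.09],"delta_rot": [0,0,0],"jaw": 1.2},
    {"offset": [0,0.5,0.09],"delta_rot": [0,0,0],"jaw": 1.2},
  ],
)

```text
time: 23.97
position: [0.5643, -0.0938, 0.0408]
tool_rot: [0.657, 0.749, 0.066, 0.058]
ft_force: [-0.4, 0.4, -1.1]
grip_width: 0.0195
```

drive_tool(
  plan=[
    {"offset": [0,0.05,0.01],"delta_rot": [0,0,0],"jaw": 1.2},
    {"offset": [0,0.1,0.02],"delta_rot": [0,0,0],"jaw": 1.2},
    {"offset": [0,0.1,0.02],"delta_rot": [0,0,0],"jaw": 1.2},
    {"offset": [0,0.15,0.03],"delta_rot": [0,0,0],"jaw": 1.2},
    {"offset": [0,0.15,0.03],"delta_rot": [0,0,0],"jaw": 1.2},
    {"offset": [0,0.2,0.035],"delta_rot": [0,0,0],"jaw": 1.2},
    {"offset": [0,0.2,0.035],"delta_rot": [0,0,0],"jaw": 1.2},
    {"offset": [0,0.2,0.035],"delta_rot": [0,0,0],"jaw": 1.2},
  ],
)

```text
time: 24.63
position: [0.5663, -0.0936, 0.0408]
tool_rot: [0.657, 0.749, 0.066, 0.058]
ft_force: [0.5, -0.5, -2.4]
grip_width: 0.0195
```

```bash
python3 - <<'E'
from h import *
o=get_obs();T=tcp(o);print(tip_of(T),o["grip_width"],o["ft_force"],o["moment"])
E
```

```text
[43.34290459  2.7088604   0.44141661] 0.01949079605871552 [ 0.509758   -0.53046656 -2.43333335] [ 0.01398049  0.26302595 -0.00462975]
```

drive_tool(
  plan=[
    {"offset": [0,0.05,0.01],"delta_rot": [0,0,0],"jaw": 1.2},
    {"offset": [0,0.1,0.02],"delta_rot": [0,0,0],"jaw": 1.2},
    {"offset": [0,0.1,0.02],"delta_rot": [0,0,0],"jaw": 1.2},
    {"offset": [0,0.15,0.03],"delta_rot": [0,0,0],"jaw": 1.2},
    {"offset": [0,0.15,0.03],"delta_rot": [0,0,0],"jaw": 1.2},
    {"offset": [0,0.2,0.035],"delta_rot": [0,0,0],"jaw": 1.2},
    {"offset": [0,0.2,0.035],"delta_rot": [0,0,0],"jaw": 1.2},
    {"offset": [0,0.2,0.035],"delta_rot": [0,0,0],"jaw": 1.2},
  ],
)

```text
time: 25.3
position: [0.5682, -0.0932, 0.0408]
tool_rot: [0.657, 0.749, 0.066, 0.058]
ft_force: [0.2, -0.5, -1.2]
grip_width: 0.0198
```

```bash
python3 - <<'E'
from h import *
o=get_obs();T=tcp(o);print(tip_of(T),o["grip_width"],o["ft_force"],o["moment"])
E
```

```text
[45.21422191  2.86308865  0.37749241] 0.01980613204837645 [ 0.21664603 -0.54947895 -1.17344955] [ 0.02906726  0.33752625 -0.04304788]
```

drive_tool(
  plan=[
    {"offset": [0,0.03,0.005],"delta_rot": [0,0,0],"jaw": 1.2},
    {"offset": [0,0.06,0.01],"delta_rot": [0,0,0],"jaw": 1.2},
    {"offset": [0,0.1,0.02],"delta_rot": [0,0,0],"jaw": 1.2},
    {"offset": [0,0.1,0.02],"delta_rot": [0,0,0],"jaw": 1.2},
    {"offset": [0,0.15,0.03],"delta_rot": [0,0,0],"jaw": 1.2},
    {"offset": [0,0.15,0.03],"delta_rot": [0,0,0],"jaw": 1.2},
    {"offset": [0,0.15,0.03],"delta_rot": [0,0,0],"jaw": 1.2},
    {"offset": [0,0.15,0.03],"delta_rot": [0,0,0],"jaw": 1.2},
  ],
)

```text
time: 25.97
position: [0.5681, -0.0929, 0.0404]
tool_rot: [0.657, 0.749, 0.065, 0.056]
ft_force: [-4.5, -2.3, -0.0]
grip_width: 0.0195
```

```bash
python3 - <<'E'
from h import *
o=get_obs();T=tcp(o);print(tip_of(T),o["grip_width"],o["ft_force"],o["moment"])
cv2.imwrite("pics/w15.png",camera("wrist")[:,:,::-1])
E
```

```text
[4.52543351e+01 3.18554086e+00 3.34490817e-03] 0.0195339401906619 [-4.49487734 -2.32607828 -0.02736979] [-0.39519215  1.04838344 -0.21698791]
```

View pics/w15.png

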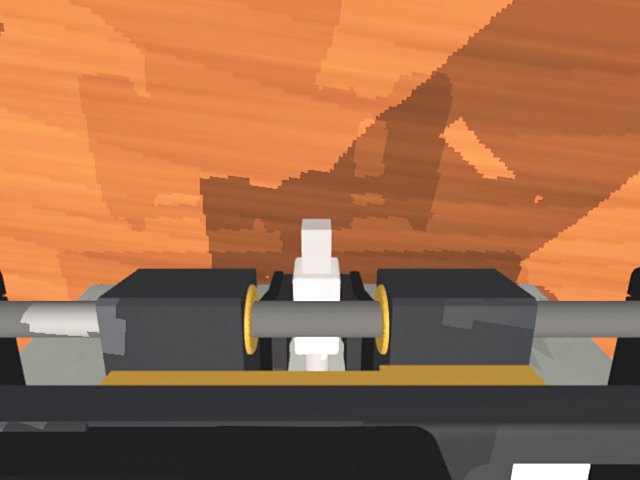

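The push ended at 45.25 mm by the model with a 4.5 N reaction and no further travel, which is where the collar should meet the face. The wrist view shows the tail still at (316,220). Releasing now, then withdrawing along the fingers.

drive_tool(
  plan=[
    {"offset": [0,-0.1,-0.02],"delta_rot": [0,0,0],"jaw": 1.2},
    {"offset": [0,-0.1,-0.02],"delta_rot": [0,0,0],"jaw": 1.2},
    {"offset": [0,-0.1,-0.02],"delta_rot": [0,0,0],"jaw": 2.2},
    {"offset": [0,-0.1,-0.02],"delta_rot": [0,0,0],"jaw": 2.6},
    {"offset": [0,-0.1,-0.02],"delta_rot": [0,0,0],"jaw": 3.5},
    {"offset": [0,-0.1,-0.02],"delta_rot": [0,0,0],"jaw": 4.5},
    {"offset": [0,-0.1,-0.02],"delta_rot": [0,0,0],"jaw": 4.5},
    {"offset": [0,-0.1,-0.02],"delta_rot": [0,0,0],"jaw": 4.5},
  ],
)

```text
time: 26.68
position: [0.5693, -0.0933, 0.041]
tool_rot: [0.657, 0.749, 0.066, 0.058]
ft_force: [-0.6, -0.3, -0.0]
grip_width: 0.042
```

```bash
python3 - <<'E'
from h import *
o=get_obs();T=tcp(o);print(o["q"].round(2),tip_of(T),o["grip_width"],o["ft_force"],o["moment"])
w=camera("wrist")[:,:,::-1];cv2.imwrite("pics/w16.png",w)
E
```

```text
[-0.41  0.65  1.82  0.18  0.53 -2.26] [46.31537526  2.59736449  0.62559533] 0.04197036538854598 [-0.63381009 -0.28901503 -0.01430326] [ 0.03563575  0.12275762 -0.04557125]
```

View pics/w16.png

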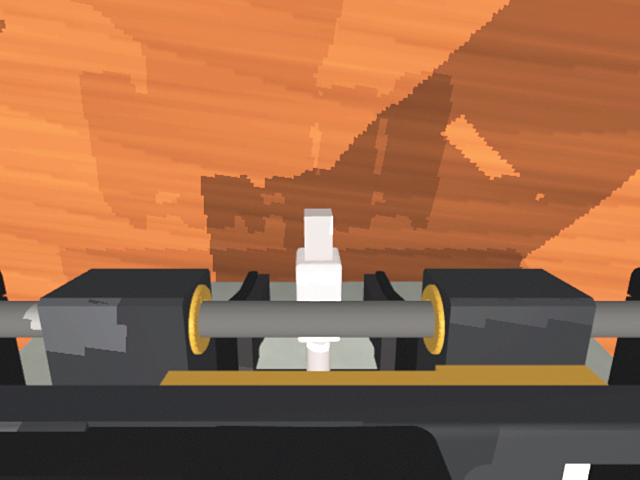

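The fingers are open and the pin stays up in the hole, but the tail end went from row 220 to 209. I'll measure how much of that is the pin backing out.

```bash
python3 - <<'E'
from h import *
o=get_obs();T=tcp(o)
for dz in(0,-.002,-.004):
  p=wray(T,(318,209.5),.069+dz)-FACE;print("tail end",(p@U*1000).round(1),(p@V*1000).round(1),"home -90")
  q=wray(T,(318,250),.074+dz)-FACE;print("handle back",(q@U*1000).round(1),"home: -90 tail(-110)" )
T2=T.copy();T2[:3,3]=T[:3,3]-U*.00106-[0,0,.0006]
p=wray(T2,(316,220),.069)-FACE;print("before",(p@U*1000).round(1))
for n in("w15","w16"):
  w=cv2.imread(f"pics/{n}.png");g=w[195:300,317].astype(int).sum(1);print(n,[ (195+i,int(d)) for i,d in enumerate(np.diff(g)) if abs(d)>60])
E
```

```text
tail end -115.2 2.3 home -90
handle back -99.8 home: -90 tail(-110)
tail end -114.4 2.4 home -90
handle back -98.8 home: -90 tail(-110)
tail end -113.7 2.4 home -90
handle back -97.8 home: -90 tail(-110)
before -112.0
w15 [(217, 79), (218, 155), (229, 99)]
w16 [(207, 106), (208, 151), (215, 110), (216, 79)]
```

By this measure the pin slid back about 2.5–3 mm as the fingers opened, which is close to the 4 mm limit. I'll withdraw, close the fingers behind the tail and nudge it home from there, so that letting go can't drag it.

drive_tool(
  plan=[
    {"offset": [0,0,-0.7],"delta_rot": [0,0,0],"jaw": 4.5},
    {"offset": [0,0,-2],"delta_rot": [0,0,0],"jaw": 4.5},
    {"offset": [0,0,-3.5],"delta_rot": [0,0,0],"jaw": 4.5},
    {"offset": [0,0,-5],"delta_rot": [0,0,0],"jaw": 4.5},
    {"offset": [0,-1.5,-5.2],"delta_rot": [0,0,0],"jaw": 4.5},
    {"offset": [0,-3.5,-5.5],"delta_rot": [0,0,0],"jaw": 3},
    {"offset": [0,-5.5,-5.8],"delta_rot": [0,0,0],"jaw": 1},
    {"offset": [0,-5.5,-5.8],"delta_rot": [0,0,0],"jaw": 0.4},
  ],
)

```text
time: 27.4
position: [0.5005, -0.1003, 0.0882]
tool_rot: [0.657, 0.749, 0.065, 0.055]
ft_force: [-1.0, 0.2, -0.4]
grip_width: 0.0321
```

```bash
python3 - <<'E'
from h import *
o=get_obs();T=tcp(o);print(o["q"].round(2),T[:3,3],tip_of(T),o["grip_width"],o["ft_force"])
w=camera("wrist")[:,:,::-1];cv2.imwrite("pics/w17.png",w)
t=camera("top")[:,:,::-1];cv2.imwrite("pics/t17.png",cv2.resize(t[155:255,310:420],(660,600),interpolation=cv2.INTER_CUBIC))
E
```

```text
[-0.48  0.51  1.95  0.19  0.55 -2.34] [ 0.50047324 -0.1002969   0.08819957] [-22.81228526   4.43129562  47.79957377] 0.03208100721000975 [-1.01917066  0.20213745 -0.41875146]
```

View pics/w17.png

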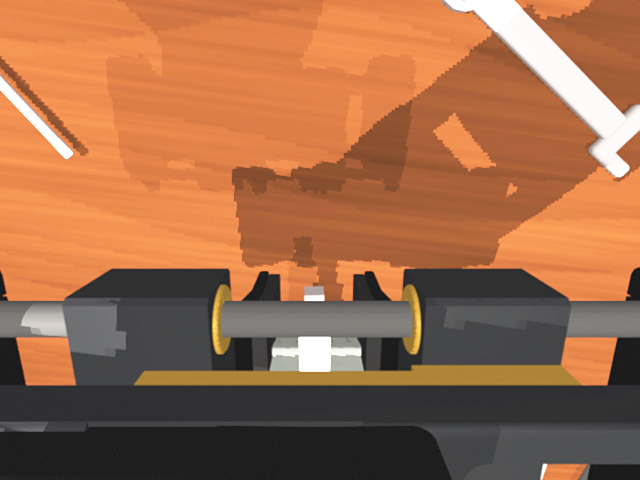

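View pics/t17.png

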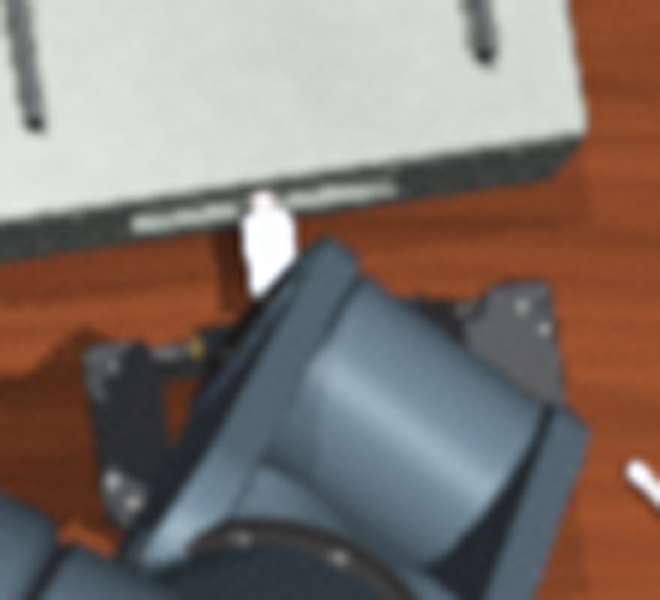

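The pin stays in the hole, with the handle at (265,245) in the top crop and the tail end at (314,287) in the wrist view. The fingers are nearly closed above and behind the tail. I'll go down behind it.

```bash
python3 - <<'E'
from h import *
o=get_obs();T=tcp(o)
p=wray(T,(314,287),.068)-FACE;print("tail end",(p@U*1000).round(1),(p@V*1000).round(1))
p=wray(T,(314,300),.068)-FACE;print("tail end lower",(p@U*1000).round(1),(p@V*1000).round(1))
print(delta(T,tcp_for(-.024,.0026,-.008)))
E
```

```text
tail end -113.9 0.1
tail end lower -104.9 0.0
('off_cm', [0.04, -1.54, 5.46], 'rot', [0.01, 0.0, -0.0])
```

drive_tool(
  plan=[
    {"offset": [0,-1,0.5],"delta_rot": [0,0,0],"jaw": 0.4},
    {"offset": [0,-1.5,1.2],"delta_rot": [0,0,0],"jaw": 0.4},
    {"offset": [0,-1.5,2.2],"delta_rot": [0,0,0],"jaw": 0.4},
    {"offset": [0,-1.5,3.2],"delta_rot": [0,0,0],"jaw": 0.4},
    {"offset": [0,-1.5,4.2],"delta_rot": [0,0,0],"jaw": 0.4},
    {"offset": [0,-1.5,5],"delta_rot": [0,0,0],"jaw": 0.4},
    {"offset": [0,-1.5,5.4],"delta_rot": [0,0,0],"jaw": 0.4},
    {"offset": [0,-1.5,5.4],"delta_rot": [0,0,0],"jaw": 0.4},
  ],
)

```text
time: 28.17
position: [0.4997, -0.102, 0.0312]
tool_rot: [0.657, 0.749, 0.066, 0.057]
ft_force: [-0.4, -0.3, 0.4]
grip_width: 0.0039
```

```bash
python3 - <<'E'
from h import *
o=get_obs();T=tcp(o);print(o["q"].round(2),T.round(3),tip_of(T),o["grip_width"],o["ft_force"])
w=camera("wrist")[:,:,::-1];cv2.imwrite("pics/w18.png",w)
E
```

```text
[-0.49  0.63  1.99  0.27  0.4  -2.43] [[-0.13   0.977  0.172  0.5  ]
 [ 0.991  0.128  0.024 -0.102]
 [ 0.002  0.173 -0.985  0.031]
 [ 0.     0.     0.     1.   ]] [-23.80175071   3.01066844  -9.1827542 ] 0.0038536565758301327 [-0.35677412 -0.28007017  0.40874027]
```

View pics/w18.png

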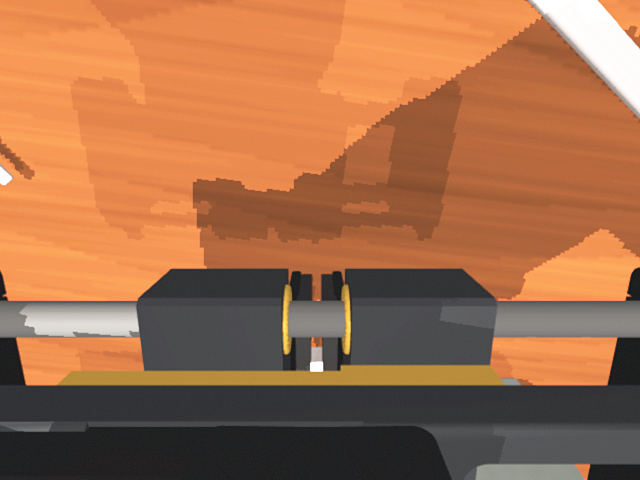

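The fingers are closed directly behind the tail, which shows between them at (316,360). Pushing forward gently.

drive_tool(
  plan=[
    {"offset": [0,0.2,0.035],"delta_rot": [0,0,0],"jaw": 0.4},
    {"offset": [0,0.4,0.07],"delta_rot": [0,0,0],"jaw": 0.4},
    {"offset": [0,0.6,0.105],"delta_rot": [0,0,0],"jaw": 0.4},
    {"offset": [0,0.8,0.14],"delta_rot": [0,0,0],"jaw": 0.4},
    {"offset": [0,1,0.175],"delta_rot": [0,0,0],"jaw": 0.4},
    {"offset": [0,1.2,0.21],"delta_rot": [0,0,0],"jaw": 0.4},
    {"offset": [0,1.4,0.245],"delta_rot": [0,0,0],"jaw": 0.4},
    {"offset": [0,1.4,0.245],"delta_rot": [0,0,0],"jaw": 0.4},
  ],
)

```text
time: 28.88
position: [0.5145, -0.1006, 0.0327]
tool_rot: [0.657, 0.749, 0.066, 0.058]
ft_force: [0.9, 0.1, 0.3]
grip_width: 0.0039
```

drive_tool(
  plan=[
    {"offset": [0,0.1,0.02],"delta_rot": [0,0,0],"jaw": 0.4},
    {"offset": [0,0.2,0.035],"delta_rot": [0,0,0],"jaw": 0.4},
    {"offset": [0,0.3,0.05],"delta_rot": [0,0,0],"jaw": 0.4},
    {"offset": [0,0.4,0.07],"delta_rot": [0,0,0],"jaw": 0.4},
    {"offset": [0,0.5,0.09],"delta_rot": [0,0,0],"jaw": 0.4},
    {"offset": [0,0.5,0.09],"delta_rot": [0,0,0],"jaw": 0.4},
    {"offset": [0,0.5,0.09],"delta_rot": [0,0,0],"jaw": 0.4},
    {"offset": [0,0.5,0.09],"delta_rot": [0,0,0],"jaw": 0.4},
  ],
)

```text
time: 29.55
position: [0.5188, -0.0998, 0.0325]
tool_rot: [0.657, 0.749, 0.066, 0.058]
ft_force: [-0.1, 0.7, -0.0]
grip_width: 0.004
```

```bash
python3 - <<'E'
from h import *
o=get_obs();T=tcp(o);print(tip_of(T),o["grip_width"],o["ft_force"],o["moment"])
E
```

```text
[-4.53611456  2.74316531 -7.85684249] 0.003971477499286616 [-0.09500081  0.7063311  -0.00816184] [ 0.01314139  0.12044806 -0.01468653]
```

drive_tool(
  plan=[
    {"offset": [0,0.05,0.01],"delta_rot": [0,0,0],"jaw": 0.4},
    {"offset": [0,0.1,0.02],"delta_rot": [0,0,0],"jaw": 0.4},
    {"offset": [0,0.15,0.03],"delta_rot": [0,0,0],"jaw": 0.4},
    {"offset": [0,0.2,0.035],"delta_rot": [0,0,0],"jaw": 0.4},
    {"offset": [0,0.25,0.04],"delta_rot": [0,0,0],"jaw": 0.4},
    {"offset": [0,0.25,0.04],"delta_rot": [0,0,0],"jaw": 0.4},
    {"offset": [0,0.25,0.04],"delta_rot": [0,0,0],"jaw": 0.4},
    {"offset": [0,0.25,0.04],"delta_rot": [0,0,0],"jaw": 0.4},
  ],
)

```text
time: 30.22
position: [0.5214, -0.0995, 0.0326]
tool_rot: [0.657, 0.749, 0.066, 0.058]
ft_force: [0.2, -1.0, 0.5]
grip_width: 0.0041
```

drive_tool(
  plan=[
    {"offset": [0,0.05,0.01],"delta_rot": [0,0,0],"jaw": 0.4},
    {"offset": [0,0.1,0.02],"delta_rot": [0,0,0],"jaw": 0.4},
    {"offset": [0,0.15,0.03],"delta_rot": [0,0,0],"jaw": 0.4},
    {"offset": [0,0.2,0.035],"delta_rot": [0,0,0],"jaw": 0.4},
    {"offset": [0,0.2,0.035],"delta_rot": [0,0,0],"jaw": 0.4},
    {"offset": [0,0.2,0.035],"delta_rot": [0,0,0],"jaw": 0.4},
    {"offset": [0,0.2,0.035],"delta_rot": [0,0,0],"jaw": 0.4},
    {"offset": [0,0.2,0.035],"delta_rot": [0,0,0],"jaw": 0.4},
  ],
)

```text
time: 30.88
position: [0.5234, -0.0992, 0.0326]
tool_rot: [0.657, 0.749, 0.066, 0.058]
ft_force: [-0.7, -0.3, 0.2]
grip_width: 0.0039
```

```bash
python3 - <<'E'
from h import *
o=get_obs();T=tcp(o);print(tip_of(T),o["grip_width"],o["ft_force"],o["moment"])
w=camera("wrist")[:,:,::-1];cv2.imwrite("pics/w19.png",w)
E
```

```text
[ 0.03720287  2.72918255 -7.81232668] 0.003869116772660423 [-0.66711588 -0.27469099  0.16020008] [0.04585864 0.12759993 0.01863237]
```

View pics/w19.png

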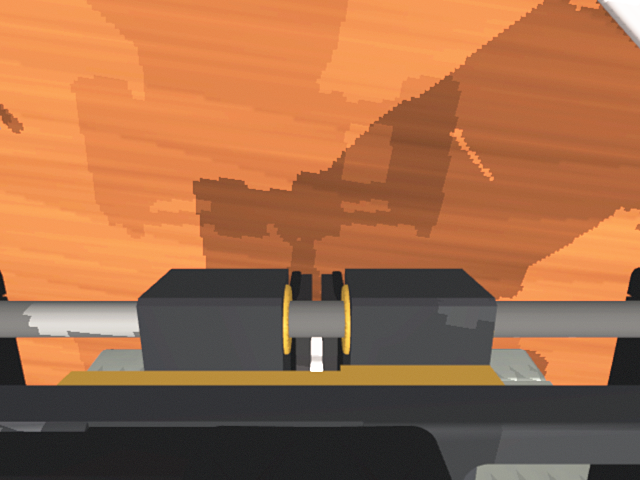

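Almost touching: the tail now shows right between the fingers at (316,345). Continuing in small steps.

drive_tool(
  plan=[
    {"offset": [0,0.05,0.01],"delta_rot": [0,0,0],"jaw": 0.4},
    {"offset": [0,0.1,0.02],"delta_rot": [0,0,0],"jaw": 0.4},
    {"offset": [0,0.15,0.03],"delta_rot": [0,0,0],"jaw": 0.4},
    {"offset": [0,0.2,0.035],"delta_rot": [0,0,0],"jaw": 0.4},
    {"offset": [0,0.2,0.035],"delta_rot": [0,0,0],"jaw": 0.4},
    {"offset": [0,0.2,0.035],"delta_rot": [0,0,0],"jaw": 0.4},
    {"offset": [0,0.2,0.035],"delta_rot": [0,0,0],"jaw": 0.4},
    {"offset": [0,0.2,0.035],"delta_rot": [0,0,0],"jaw": 0.4},
  ],
)

```text
time: 31.6
position: [0.5245, -0.0986, 0.0323]
tool_rot: [0.657, 0.749, 0.066, 0.057]
ft_force: [-3.3, 0.0, -0.4]
grip_width: 0.0039
```

drive_tool(
  plan=[
    {"offset": [0,0.05,0.01],"delta_rot": [0,0,0],"jaw": 0.4},
    {"offset": [0,0.1,0.02],"delta_rot": [0,0,0],"jaw": 0.4},
    {"offset": [0,0.1,0.02],"delta_rot": [0,0,0],"jaw": 0.4},
    {"offset": [0,0.15,0.03],"delta_rot": [0,0,0],"jaw": 0.4},
    {"offset": [0,0.15,0.03],"delta_rot": [0,0,0],"jaw": 0.4},
    {"offset": [0,0.15,0.03],"delta_rot": [0,0,0],"jaw": 0.4},
    {"offset": [0,0.15,0.03],"delta_rot": [0,0,0],"jaw": 0.4},
    {"offset": [0,0.15,0.03],"delta_rot": [0,0,0],"jaw": 0.4},
  ],
)

```text
time: 32.27
position: [0.5246, -0.0978, 0.032]
tool_rot: [0.657, 0.749, 0.065, 0.055]
ft_force: [-6.9, -0.7, 0.9]
grip_width: 0.004
```

```bash
python3 - <<'E'
from h import *
o=get_obs();T=tcp(o);print(tip_of(T),o["grip_width"],o["ft_force"],o["moment"])
E
```

```text
[ 1.44161041  4.01599648 -8.43731001] 0.004022102666132227 [-6.91050449 -0.74862704  0.89452317] [-0.12907657  1.23215859 -0.01175366]
```

The reaction rose from 3.3 to 6.9 N with no more travel, and the contact point puts the tail end at about -109.5 mm against -110 mm expected, so the pin is seated. Backing straight off.

drive_tool(
  plan=[
    {"offset": [0,-0.3,-0.05],"delta_rot": [0,0,0],"jaw": 0.4},
    {"offset": [0,-0.7,-0.12],"delta_rot": [0,0,0],"jaw": 0.4},
    {"offset": [0,-1.3,-0.23],"delta_rot": [0,0,0],"jaw": 0.4},
    {"offset": [0,-2.2,-0.4],"delta_rot": [0,0,0],"jaw": 0.4},
    {"offset": [0,-3.2,-1],"delta_rot": [0,0,0],"jaw": 0.4},
    {"offset": [0,-4,-3],"delta_rot": [0,0,0],"jaw": 0.4},
    {"offset": [0,-4,-6],"delta_rot": [0,0,0],"jaw": 0.4},
    {"offset": [0,-4,-9],"delta_rot": [0,0,0],"jaw": 0.4},
  ],
)

```text
time: 32.93
position: [0.4698, -0.1055, 0.1143]
tool_rot: [0.658, 0.749, 0.066, 0.056]
ft_force: [1.0, 0.2, -0.6]
grip_width: 0.0041
```

```bash
python3 - <<'E'
from h import *
t=camera("top")[:,:,::-1];cv2.imwrite("pics/t20.png",cv2.resize(t[155:255,310:420],(660,600),interpolation=cv2.INTER_CUBIC))
cv2.imwrite("pics/t20f.png",t)
o=get_obs();T=tcp(o);print(tip_of(T),T[:3,3],o["ft_force"])
w=camera("wrist")[:,:,::-1];cv2.imwrite("pics/w20.png",w)
E
```

```text
[-51.48649291   1.63277688  79.06206837] [ 0.47242087 -0.10693059  0.11946207] [ 0.88299408 -0.2379008   2.4287397 ]
```

View pics/t20.png

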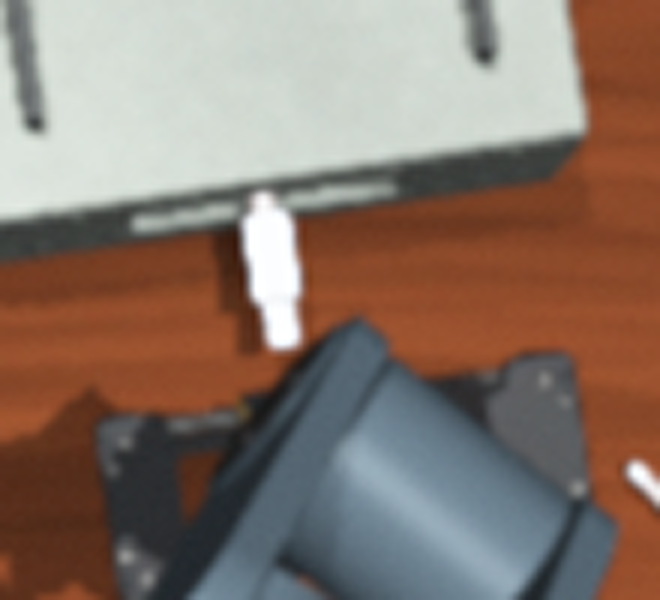

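View pics/w20.png

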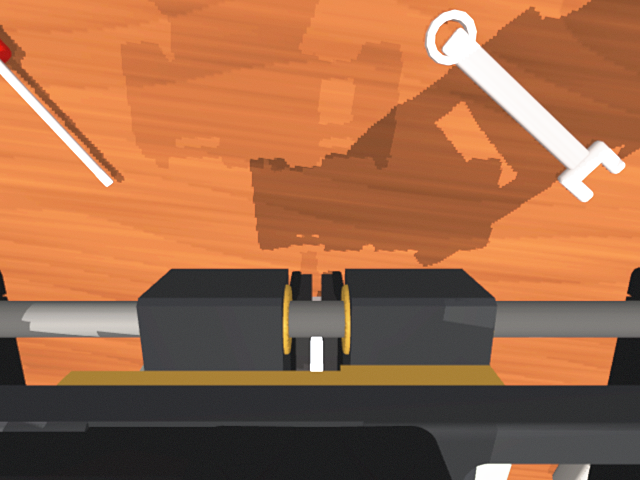

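View pics/t20f.png

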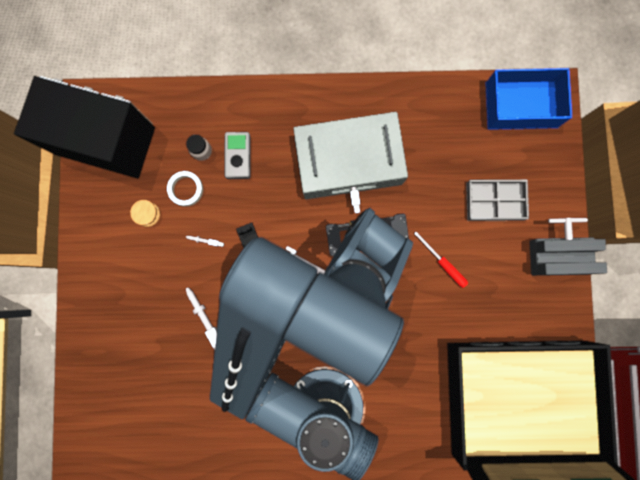

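The top crop shows the pin in the recess, with the tail end at (283,349) and the handle/tail step at (276,301). The hand is clear behind it, and the bystanders look untouched. One last check of the depth.

```bash
python3 - <<'E'
from h import *
f=lambda p:[310+(p[0]+.5)/6-.5,155+(p[1]+.5)/6-.5]
for n,p,z,h in(("tail",(283,349),.066,-110),("handle back",(276,301),.072,-90),("handle front",(263,206),.073,-50)):
  q=ray("top",f(p),z)-FACE;print(n,(q@U*1000).round(1),(q@V*1000).round(1),"home",h)
# same check on the rested pin in the first top picture, tail edge bias
g=lambda p:[205+(p[0]+.5)/8-.5,195+(p[1]+.5)/8-.5]
print(get_obs()["ft_force"],get_obs()["joint_velocities"].round(3))
E
```

```text
tail -113.6 4.1 home -110
handle back -92.5 4.4 home -90
handle front -49.0 3.6 home -50
[ 0.33140231 -0.09894114 -0.85565471] [ 0.004  0.069  0.014  0.018 -0.056 -0.015]
```

drive_tool(
  plan=[
    {"offset": [0,0,-0.5],"delta_rot": [0,0,0],"jaw": 0.4},
    {"offset": [0,0,-1],"delta_rot": [0,0,0],"jaw": 0.4},
    {"offset": [0,0,-1],"delta_rot": [0,0,0],"jaw": 0.4},
    {"offset": [0,0,-1],"delta_rot": [0,0,0],"jaw": 0.4},
    {"offset": [0,0,-1],"delta_rot": [0,0,0],"jaw": 0.4},
    {"offset": [0,0,-1],"delta_rot": [0,0,0],"jaw": 0.4},
    {"offset": [0,0,-1],"delta_rot": [0,0,0],"jaw": 0.4},
    {"offset": [0,0,-1],"delta_rot": [0,0,0],"jaw": 0.4},
  ],
)

```text
time: 33.7
position: [0.4705, -0.106, 0.1236]
tool_rot: [0.657, 0.749, 0.066, 0.057]
ft_force: [-0.3, 0.3, 1.2]
grip_width: 0.0042
```

```bash
python3 - <<'E'
from h import *
o=get_obs();print(o["ft_force"],o["position"]);print(hand_in())
E
```

```text
[-0.28565457  0.33716867  1.22988519] [ 0.47045043 -0.1060449   0.12359752]
the job is handed in; nothing more can be done
None
```

The pin is in the hole with its collar against the face, released, and the job is handed in at about 34 s; `hand_in` reports no verdict.

- **Finding the hole:** I lifted the middle-sized pin out of its rest and went in at mid-recess. The nose met the hole there straight away, about 3 mm to the left of centre, so I never had to feel along the face. The largest force I read was about 7 N, taken at the end of each move.
- **Seating the pin:** The first push stopped at the expected depth with a 4.5 N reaction. As the fingers opened, the pin seemed to slide back about 3 mm, so I nudged it from behind the tail with closed fingers. It stopped dead with up to 6.9 N.
- **Trouble on the way:** The visible fingertips end about 18 mm short of the reported TCP, so my first tries closed too high or too late to lift the pin. One steep hand tilt also ran the wrist into its joint limit.
- **Last checks:** The two depth checks disagree slightly. The nudge's contact point put the pin within about 1 mm of home, while the last top picture, allowing for blur, reads about 1–2 mm short; the limit is 4 mm. The hand was clear of everything, and in that picture every bystander not hidden by the arm looked in place; the wrench, partly hidden there, showed in the wrist view.

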